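# Find the radius leaf that does not rock

### The arm

A 6-joint arm with a two-finger parallel gripper is mounted at the origin on the work surface. World frame = base frame: x ahead of the robot, y to its left, z up, the work surface at z = 0. Lengths are in m, angles in rad, forces in N, time in s.
With the tool pointing down it reaches from about 0.25 to 0.725 m from the base axis. Payload 4 kg.
Tool frame: the origin (TCP) lies at the very end of the fingers, on their centre line; the grasp point (between the pads) lies 19 mm behind it; z points along the fingers, y is the direction in which the jaws open and shut (so a half turn about z gives the same grasp; the last joint's range is limited). The gripper opens to 85 mm and grips with 20 to 120 N. Pads are 22 mm wide; open, the fingers measure 114 mm over their backs; the gripper's body (76 mm by 85 mm) begins 54 mm behind the grasp point. The pads swing forward as they close: fully open they stand 13 mm farther back than shut.
Start: joints at [-1.255, 0.241, 0.005, 1.335, 0, 1.571], TCP at [0.155, -0.475, 0.231] pointing down, gripper open.
Joint ranges: [-2.72, 2.72], [-1.05, 1.87], [-1.09, 1.28], [-1.99, 2.15], [-1.42, 1.44], [-3.14, 3.14]. Speed limits (rad/s): [2.79, 2.79, 3.14, 3.14, 3.14, 3.14].

### API

Orientations are given as a unit quaternion [x, y, z, w].
In Python, from workcell import bot gives the robot as it stands.
- The arm moves only by the shell command python3 -m crank 'ROWS'. ROWS is JSON, a list that holds one entry, the list of rows, each a list of 5 numbers: the shift along the tool's x, y, z in mm, then the turn about the tool's z in degrees, then the closure in counts, from 0 (fully open) to 255 (shut). In form: [[[tx, ty, tz, turn, grip], ...]]. A call has 1 to 12 rows; each row shifts and turns the pose as measured when the row begins, along the tool's axes as they then stand; what a row does not reach is not made up. A row lasts 1/8 s, in which the tool goes at most 62.5 mm and 10.7 degrees, less where a joint would pass 70% of its speed; a pose out of reach is approached as far as the arm can. A call is refused whole if a number of a shift passes 62.5 or a number of a turn 10.7, either way. A call with a gripper value outside its range is refused whole. The fingers move at their own pace and stop on an object; the grip force is fixed at half the most. Time passes only in rows, so rows that do not move let the fingers close. It gives the time, the measured TCP pose, the force and the opening at its end, in the units of the state.
- bot.get_obs(): the state, without advancing time (a new reading comes with each control period).
- bot.camera(name): name is "side" or "top"; returns a dict with "img" (480x640x3 uint8, blue, green, red), "depth" (480x640 float32, m along the optical axis (not along the pixel's ray), 0 where there is no reading), "fx", "fy", "cx", "cy" (pixels), "D" ([k1, k2, p1, p2, k3] as OpenCV has them; the pictures are not rectified), "R" (3x3) and "t" (3): a world point X has camera coordinates R X + t. Camera axes: x right, y down, z forward; pixel columns grow to the right and rows downward; lengths in m; the calibration is good to about 2 mm. A picture is of the moment at which its call begins.
- bot.job_done(): hands the job in, once; it reports no verdict.
The state is a dict: "clock": time; "joint_pos": joint angles; "joint_vel": joint speeds; "tau": joint torques, N m; "eef_pos": TCP position; "tool_rot": TCP orientation; "ft_force": force on the tool from outside, world axes, zero at the start; "ft_torque": the same for the moment, N m; "grip_width": finger opening in m.
Only numpy, scipy, OpenCV 4.12 (cv2) and the standard library are available. Lean on these libraries where they do the work, as an engineer would, in place of code of your own. Each camera call takes 0.05 s, during which the arm holds its last target.

### The job

Find the radius leaf that fits the curved edge of the part in the nest (between the orange pads) by trying leaves on it gently; hang any leaf that rocks or bridges back in its own place in the rack. Press the fitting leaf lightly (with the weight of about half a kilo, never much over one) square on the edge for a moment, then, keeping it pressed, swing it about ten degrees round the curve away from the robot, and then about ten degrees the other way, towards the robot. Bring it upright again and leave it standing seated on the part, the other leaves in the rack and everything else on the bench untouched.

Things in the scene. Friction and masses are not known exactly. Their poses are not given: they have to be found in the camera images.
- nest_axis (a point): Nominal axis of the curve of the part in the nest, midway along it, 72 mm up; the real one lies up to 1.8 mm higher or lower and 2 mm to either side in x (not told). y along the axis, z up, x level, away from the robot. The part is one of four, drawn anew and not told: steel journal (round bar, convex edge up) of radius 22 or 27 mm, or steel saddle (half-round hollow open upwards) of radius 22 or 27 mm.
- plate: Aluminium fixture plate 250 x 270 x 12 mm, fixed, elsewhere each time; origin under its middle, axes as the nest's. Nest: front place, 65 mm towards -x from the middle, between four orange pads. The other three parts are parked at x 65 mm, y -90, 0, 90 mm, up to 101 mm above the bench. Parts are bolted down, 50 mm long along y; a saddle covers 56 degrees either side of its bottom; axis heights as at the nest.
- rack_top (a point): Middle of the blue leaf rack (120 x 240 mm, fixed, elsewhere each time), at the top of its two rails, 58 mm above the bench. y along the rails, z up. Rails 12 mm wide, centred 41 mm either side. Four places along y (about -82, -28, 28, 82 mm), each 20 mm wide between 11 mm high blocks; the leaves hang there by their shoulder bars, in any order, leaf axes parallel to the rack's.
- leaf_blue_blade: Aluminium blade of the leaf with the blue stem: an arch, hollow below with radius 22 mm, 56 degrees either side of its crown, 8 mm thick radially; fits on the journal of that radius. 16 mm thick along y. Origin on the axis of its radius, z up the stem, y along the axis. Fitting: its axis coincides with the part's. On a smaller journal the axis sits about 5 mm low and it rocks; on a larger one it bridges, 7 to 9 mm high.
- leaf_blue_grip (a point): Where to grip the blue leaf: middle of its stem (24 mm along leaf x, 16 mm along y, 46 mm tall), 70 mm above the blade's origin, 18 mm below the stem's top. The stem stands on a shoulder bar 92 (x) x 14 (y) x 8 (z) mm whose top is 28 mm below this point. Stem, bar and blade are one rigid piece of about 0.12 kg.
- leaf_red_blade: Aluminium blade of the leaf with the red stem: an arch, hollow below with radius 27 mm, 56 degrees either side of its crown, 8 mm thick radially; fits on the journal of that radius. 16 mm thick along y. Origin on the axis of its radius, z up the stem, y along the axis. Fitting: its axis coincides with the part's. On a smaller journal the axis sits about 5 mm low and it rocks; on a larger one it bridges, 7 to 9 mm high.
- leaf_red_grip (a point): Where to grip the red leaf: middle of its stem (24 mm along leaf x, 16 mm along y, 46 mm tall), 75 mm above the blade's origin, 18 mm below the stem's top. The stem stands on a shoulder bar 92 (x) x 14 (y) x 8 (z) mm whose top is 28 mm below this point. Stem, bar and blade are one rigid piece of about 0.12 kg.
- leaf_yellow_blade: Aluminium blade of the leaf with the yellow stem: a disc of radius 22 mm; fits into the saddle of that radius. 16 mm thick along y. Origin on the axis of its radius, z up the stem, y along the axis. Fitting: its axis coincides with the part's. In a larger saddle the axis sits about 5 mm low and it rocks; in a smaller one it bridges, 7 to 9 mm high.
- leaf_yellow_grip (a point): Where to grip the yellow leaf: middle of its stem (24 mm along leaf x, 16 mm along y, 46 mm tall), 52 mm above the blade's origin, 18 mm below the stem's top. The stem stands on a shoulder bar 92 (x) x 14 (y) x 8 (z) mm whose top is 28 mm below this point. Stem, bar and blade are one rigid piece of about 0.12 kg.
- leaf_green_blade: Aluminium blade of the leaf with the green stem: a disc of radius 27 mm; fits into the saddle of that radius. 16 mm thick along y. Origin on the axis of its radius, z up the stem, y along the axis. Fitting: its axis coincides with the part's. In a larger saddle the axis sits about 5 mm low and it rocks; in a smaller one it bridges, 7 to 9 mm high.
- leaf_green_grip (a point): Where to grip the green leaf: middle of its stem (24 mm along leaf x, 16 mm along y, 46 mm tall), 57 mm above the blade's origin, 18 mm below the stem's top. The stem stands on a shoulder bar 92 (x) x 14 (y) x 8 (z) mm whose top is 28 mm below this point. Stem, bar and blade are one rigid piece of about 0.12 kg.
- wrench: Bystander, to be left alone: steel wrench lying on the bench; origin at its underside.
- bearing: Bystander, to be left alone: steel ring, 52 mm across, 14 mm high, flat on the bench; origin at its underside.
- screwdriver: Bystander, to be left alone: screwdriver lying on the bench; origin at its underside.
- spray_can: Bystander, to be left alone: blue can, 64 mm across, 120 mm high, upright; origin at its underside.
- mug: Bystander, to be left alone: white mug, 76 mm across, 90 mm high, upright; origin at its underside.
- piston: Bystander, to be left alone: bare aluminium piston, 80 mm across, 50 mm high, upright; origin at its underside.
Things that resemble listed ones, but are neither listed nor needed, are in the scene too. Leave any purple look-alike of the part that bears leaf_red_blade alone.

How it is judged:
By the outcome, as a careful person would: the job done as asked, in the order asked, and still so for the second after the job is handed in, with the robot touching nothing.
It also fails if it takes over 72 s, if anything falls off the work surface, if the arm or the gripper's body presses on something with over 40 N, if the wrist force passes 120 N, or if a joint passes its speed limit or range.

## Working session

There is one attempt and no reset: what is moved stays moved. The work goes in short steps, Python scripts to look and compute and a shell command to move; the robot and the scene stay as the last step left them, time stands still between calls to the robot, and variables do not carry over. Pictures are saved under pics/ and viewed, and the job is handed in when it is done.

```bash
ls; mkdir -p pics; python3 - <<'E'
from workcell import bot
import cv2,json
o=bot.get_obs(); print({k:o[k] for k in o})
for n in("side","top"):
    c=bot.camera(n); cv2.imwrite(f"pics/{n}0.png",c["img"]); print(n,c["fx"],c["fy"],c["cx"],c["cy"],c["D"],c["R"],c["t"])
E
```

```text
pics
{'clock': 0.0, 'joint_pos': array([-1.25501264e+00,  2.41441162e-01,  3.69138291e-03,  1.33520226e+00,
       -1.74452881e-05,  1.57075389e+00]), 'joint_vel': array([ 2.37717287e-05,  9.58972512e-04,  1.48303846e-03, -3.75261968e-04,
       -1.78329680e-03,  8.91755787e-04]), 'tau': array([-4.64331570e-04, -3.72319436e+01,  2.52406508e+01,  1.68948137e-02,
        4.15154238e-05,  8.95971297e-07]), 'eef_pos': array([ 0.15507394, -0.47466069,  0.23038636]), 'tool_rot': array([ 9.87557045e-01,  1.57257498e-01, -1.78069810e-04, -1.06307944e-03]), 'ft_force': array([0.32732411, 1.17198718, 0.53562001]), 'ft_torque': array([ 0.01594478, -0.04446938, -0.04359643]), 'grip_width': 0.0855754983579524}
side 498.7893849507196 498.7893849507196 305.6038253428951 228.5885936539492 [-0.03692539  0.          0.          0.          0.        ] [[-0.83521869 -0.54984175  0.00915361]
 [-0.27996537  0.41082739 -0.86766367]
 [ 0.47331716 -0.72725161 -0.49706737]] [0.44034371 0.23435594 0.8723437 ]
top 551.2548782349241 551.2548782349241 319.868197582566 233.11119293409527 [-0.06133137  0.          0.          0.          0.        ] [[-0.00761288 -0.99997012  0.0013403 ]
 [-0.9759909   0.00713854 -0.21769431]
 [ 0.21767823 -0.0029654  -0.97601608]] [0.00546921 0.53519587 1.42714549]
```

View pics/side0.png

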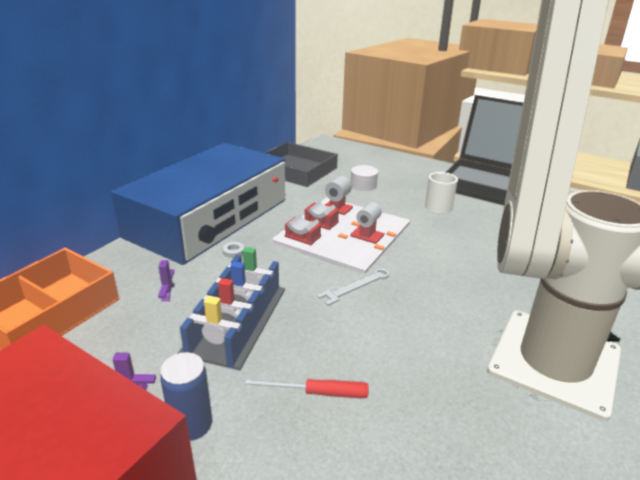

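View pics/top0.png

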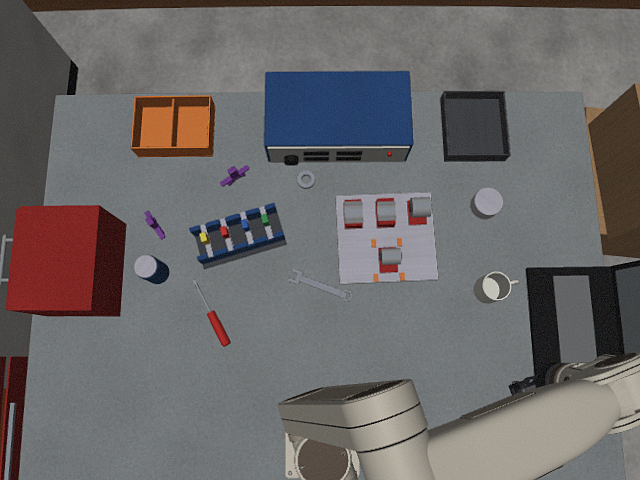

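```bash
cat > h.py <<'E'
from workcell import bot
import cv2,numpy as np
from scipy.spatial.transform import Rotation as Rn
def cam(n):
    c=bot.camera(n); c["K"]=np.array([[c["fx"],0,c["cx"]],[0,c["fy"],c["cy"]],[0,0,1]]);c["R"]=np.array(c["R"]);c["t"]=np.array(c["t"]);c["D"]=np.array(c["D"]);return c
def cloud(c):
    h,w=c["depth"].shape
    u,v=np.meshgrid(np.arange(w),np.arange(h))
    p=cv2.undistortPoints(np.stack([u,v],-1).reshape(-1,1,2).astype(np.float64),c["K"],c["D"]).reshape(h,w,2)
    d=c["depth"][...,None].astype(float)
    X=np.concatenate([p*d,d],-1)
    return (X-c["t"])@c["R"]
def ray(c,u,v,z):
    p=cv2.undistortPoints(np.array([[[u,v]]],float),c["K"],c["D"]).reshape(2)
    C=-c["R"].T@c["t"]; d=c["R"].T@np.array([p[0],p[1],1]); return C+d*(z-C[2])/d[2]
def proj(c,X):
    return cv2.projectPoints(np.array(X,float).reshape(-1,1,3),cv2.Rodrigues(c["R"])[0],c["t"],c["K"],c["D"])[0].reshape(-1,2)
def crop(c,u0,v0,u1,v1,s,name):
    cv2.imwrite(name,cv2.resize(c["img"][v0:v1,u0:u1],None,fx=s,fy=s,interpolation=cv2.INTER_CUBIC))
E
python3 - <<'E'
from h import *
import pickle
t=cam("top");s=cam("side")
pickle.dump((t,s),open("c0.pkl","wb"))
crop(t,180,170,310,290,6,"pics/track.png");crop(t,325,185,445,290,6,"pics/tplate.png")
crop(s,170,230,300,370,4,"pics/srack.png");crop(s,270,165,420,275,5,"pics/splate.png")
E
```

```text
(no output)
```

View pics/track.png

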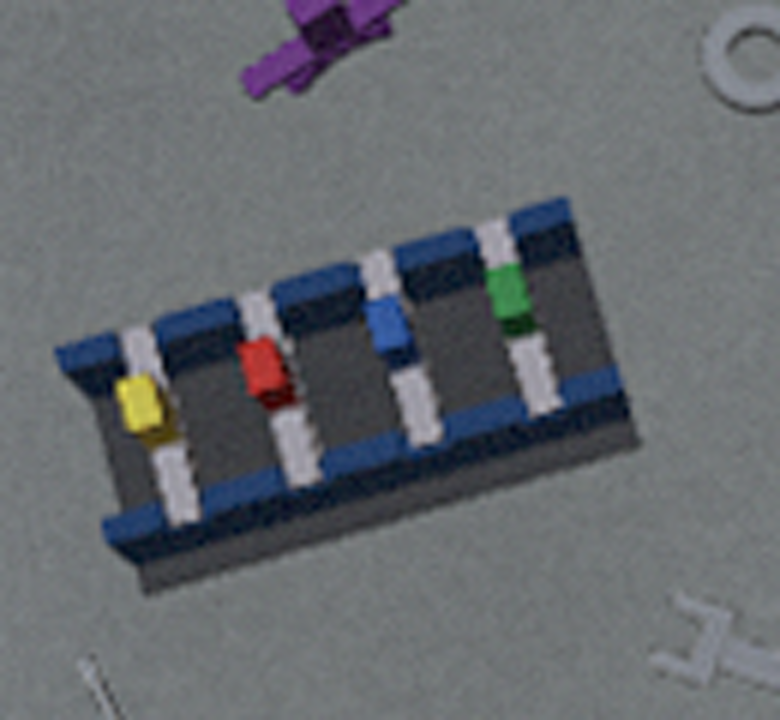

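View pics/tplate.png

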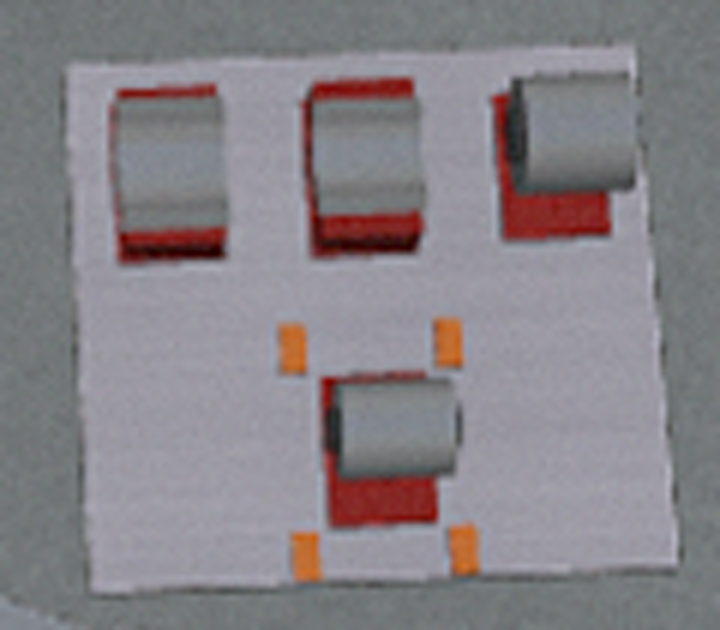

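View pics/splate.png

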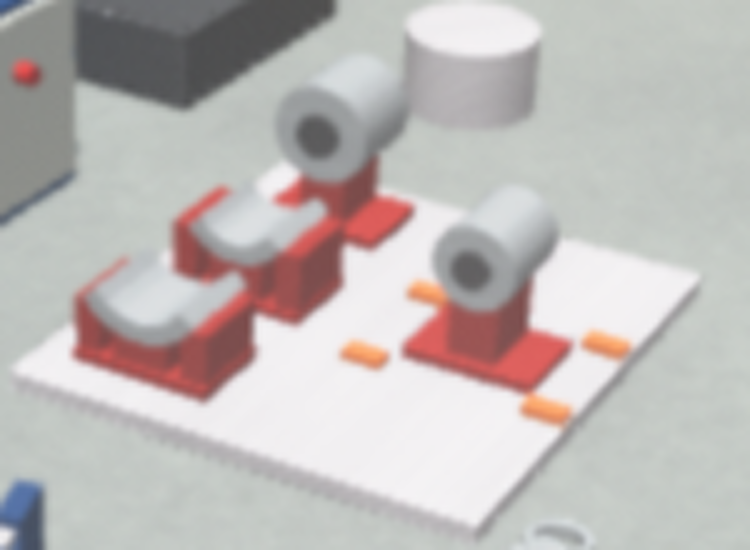

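View pics/srack.png

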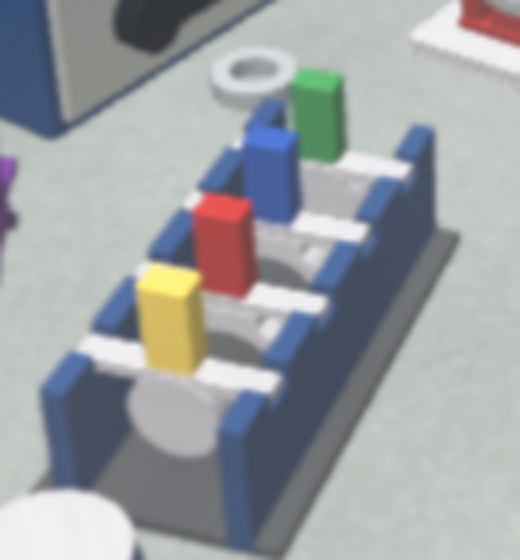

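```bash
python3 - <<'E'
from h import *
import pickle
t,s=pickle.load(open("c0.pkl","rb"))
for n,c in(("top",t),("side",s)):
    X=cloud(c); hsv=cv2.cvtColor(c["img"],cv2.COLOR_BGR2HSV); ok=c["depth"]>0
    print(n,"bench z",np.median(X[...,2][ok&(abs(X[...,0]-.35)<.03)&(abs(X[...,1]-.0)<.15)]))
    x,y,z=X[...,0],X[...,1],X[...,2]
    for nm,h0,h1 in(("yellow",22,34),("red",-6,6),("blue",105,120),("green",50,75)):
        H=hsv[...,0].astype(int); H=np.where(H>170,H-180,H)
        m=ok&(H>=h0)&(H<=h1)&(hsv[...,1]>110)&(z>.105)&(z<.125)&(x>.3)&(x<.6)&(y>.05)&(y<.4)
        if m.sum(): 
            P=X[m]; print(nm,m.sum(),np.median(P,0),P.min(0),P.max(0))
    # rack rails: blue z 60..75
    m=ok&(H>=105)&(H<=125)&(hsv[...,1]>110)&(z>.062)&(z<.075)&(x>.25)&(x<.65)&(y>.03)&(y<.42)
    print("rail n",m.sum()); P=X[m][:,:2].astype(np.float32); r=cv2.minAreaRect(P); print(r,cv2.boxPoints(r))
    # plate
    m=ok&(z>.006)&(z<.02)&(hsv[...,1]<60)&(x>.2)&(x<.75)&(y>-.35)&(y<.1); m=cv2.morphologyEx(m.astype(np.uint8),cv2.MORPH_OPEN,np.ones((3,3)))
    cc,lab,st,_=cv2.connectedComponentsWithStats(m); k=1+np.argmax(st[1:,4]); P=X[lab==k]; r=cv2.minAreaRect(P[:,:2].astype(np.float32)); print("plate",r,np.median(P[:,2]))
    # orange pads
    m=ok&(H>=8)&(H<=18)&(hsv[...,1]>120)&(z<.03)&(x>.2)&(x<.75)&(y>-.35)&(y<.1)
    cc,lab,st,_=cv2.connectedComponentsWithStats(m.astype(np.uint8))
    for k in range(1,cc):
        if st[k,4]>8: print("pad",st[k,4],X[lab==k].mean(0))
    # tall parts
    m=ok&(z>.06)&(z<.13)&(x>.2)&(x<.75)&(y>-.35)&(y<.06)
    cc,lab,st,_=cv2.connectedComponentsWithStats(m.astype(np.uint8))
    for k in range(1,cc):
        if st[k,4]>30:
            P=X[lab==k]; print("part",len(P),"zmax",np.sort(P[:,2])[-10:].mean(),P.min(0),P.max(0), P[P[:,2]>np.sort(P[:,2])[-40]].mean(0))
E
```

```text
top bench z 0.0003611831353797168
yellow 50 [0.51511758 0.30578147 0.11160018] [0.50379847 0.29622119 0.10671116] [0.52640063 0.31435041 0.1193044 ]
red 57 [0.53077917 0.25174327 0.11203982] [0.51782223 0.24301457 0.10715393] [0.54479366 0.26266143 0.11675298]
blue 56 [0.55024493 0.19972748 0.11216575] [0.53826471 0.19103258 0.10564041] [0.56340743 0.21094222 0.11671326]
green 49 [0.56327686 0.14737657 0.1113404 ] [0.55179265 0.13909771 0.10594622] [0.57656183 0.15535032 0.11767885]
rail n 560
((0.5252737402915955, 0.2724160850048065), (0.09665022045373917, 0.33367446064949036), 16.865188598632812) [[0.43062413 0.41805753]
 [0.52743006 0.0987344 ]
 [0.61992335 0.12677464]
 [0.5231174  0.44609776]]
plate ((0.5338552594184875, -0.18167230486869812), (0.25197428464889526, 0.2708561420440674), 1.9813017845153809) 0.01221301275842934
pad 31 [ 0.51659955 -0.14662341  0.01692472]
pad 31 [ 0.51882906 -0.21876201  0.01716584]
pad 33 [ 0.42206924 -0.22179941  0.01766866]
pad 31 [ 0.41956808 -0.14949266  0.01813169]
part 424 zmax 0.10403828668684786 [ 0.57384075 -0.29581129  0.06271691] [ 0.629
[... 838 characters left out ...]
 0.32824337]
 [0.52867514 0.10163098]
 [0.6177776  0.1283738 ]
 [0.54976314 0.3549862 ]]
plate ((0.5337003469467163, -0.18177612125873566), (0.25094637274742126, 0.27932655811309814), 1.6264023780822754) 0.011192875631532368
pad 16 [ 0.51793864 -0.21477809  0.0165397 ]
pad 21 [ 0.42145903 -0.21868875  0.01647733]
pad 20 [ 0.51496003 -0.14430829  0.01624216]
pad 23 [ 0.41986381 -0.14744591  0.01640925]
part 421 zmax 0.09865701210358499 [ 0.57415977 -0.29802181  0.06006406] [ 0.6290341  -0.23648206  0.09930632] [ 0.6010882  -0.26502647  0.09771722]
part 401 zmax 0.09416069355842596 [ 0.44582707 -0.21168374  0.06043484] [ 0.49107025 -0.1534649   0.09510713] [ 0.46841653 -0.18396054  0.09335168]
```

```bash
python3 -m crank '[[[0,0,-8,-9.9,60],[0,0,-8,-9.9,110],[0,0,-8,-9.9,110],[0,0,-8,-9.9,110],[0,0,-8,-9.9,110],[0,0,-8,-9.9,110],[0,0,-8,-9.9,110],[0,0,-8,-9.9,110],[0,0,-8,-9.9,110]]]'
cat >> h.py <<'E'
def st():
    o=bot.get_obs(); R=Rn.from_quat(o["tool_rot"]).as_matrix(); return o,R
def go(tgt,yaw):
    "shift in tool axes (mm) to target, and turn (deg) so tool x has world yaw"
    o,R=st(); d=R.T@(np.array(tgt)-o["eef_pos"])*1000
    cur=np.degrees(np.arctan2(R[1,0],R[0,0])); print("clock",round(o["clock"],2),"pos",(o["eef_pos"]*1000).round(1),"yaw",round(cur,2),"tilt",np.degrees(np.arccos(-R[2,2])).round(2),"F",o["ft_force"].round(1),"M",o["ft_torque"].round(2),"w",round(o["grip_width"]*1000,1)," -> shift",d.round(1),"turn",round(cur-yaw,2),"j",o["joint_pos"].round(2))
E
python3 -c "
from h import *
go([.549,.2007,.28],106.8)"
```

```text
clock: 1.32
eef_pos: [0.1546, -0.4731, 0.3015]
tool_rot: [0.572, 0.82, 0.003, -0.004]
ft_force: [-0.5, -0.9, -0.4]
grip_width: 0.0485
clock 1.32 pos [ 154.6 -473.1  301.5] yaw 110.16 tilt 0.54 F [-0.5 -0.9 -0.4] M [-0.04  0.09  0.04] w 48.5  -> shift [496.3 602.5  26.4] turn 3.36 j [-1.25  0.23  0.17  1.52  0.   -0.04]
```

```bash
python3 -m crank '[[[36,44,0,0.3,110],[36,44,0,0.3,110],[36,44,0,0.3,110],[36,44,0,0.3,110],[36,44,0,0.3,110],[36,44,0,0.3,110],[36,44,0,0.3,110],[36,44,0,0.3,110],[36,44,0,0.3,110],[36,44,0,0.3,110],[36,44,0,0,110]]]'
python3 -c "
from h import *
go([.549,.2007,.20],106.8)"
```

```text
clock: 2.7
eef_pos: [0.4959, 0.0686, 0.3047]
tool_rot: [0.598, 0.802, 0.003, -0.002]
ft_force: [1.0, -1.0, -0.7]
grip_width: 0.0483
clock 2.7 pos [495.9  68.6 304.7] yaw 106.61 tilt 0.4 F [ 1.  -1.  -0.7] M [-0.09 -0.02 -0.05] w 48.3  -> shift [110.7  88.3 105.6] turn -0.19 j [0.13 0.22 0.17 1.52 0.01 1.41]
```

```bash
python3 -m crank '[[[40,32,35,0,110],[40,32,35,0,110],[26,20,26,0,110],[0,0,0,0,110]]]'
python3 -c "
from h import *
go([.549,.2007,.13],106.8)
s=cam('side'); crop(s,150,180,310,340,5,'pics/s1.png'); t=cam('top'); crop(t,180,150,310,290,5,'pics/t1.png')"
```

```text
clock: 3.2
eef_pos: [0.5481, 0.201, 0.2063]
tool_rot: [0.595, 0.804, 0.003, -0.001]
ft_force: [-1.1, -1.3, 0.4]
grip_width: 0.0484
clock 3.2 pos [548.1 201.  206.3] yaw 106.94 tilt 0.34 F [-1.1 -1.3  0.4] M [-0.03  0.02 -0.01] w 48.4  -> shift [-0.9  0.6 76.3] turn 0.14 j [0.35 0.42 0.19 1.34 0.01 1.62]
```

View pics/s1.png

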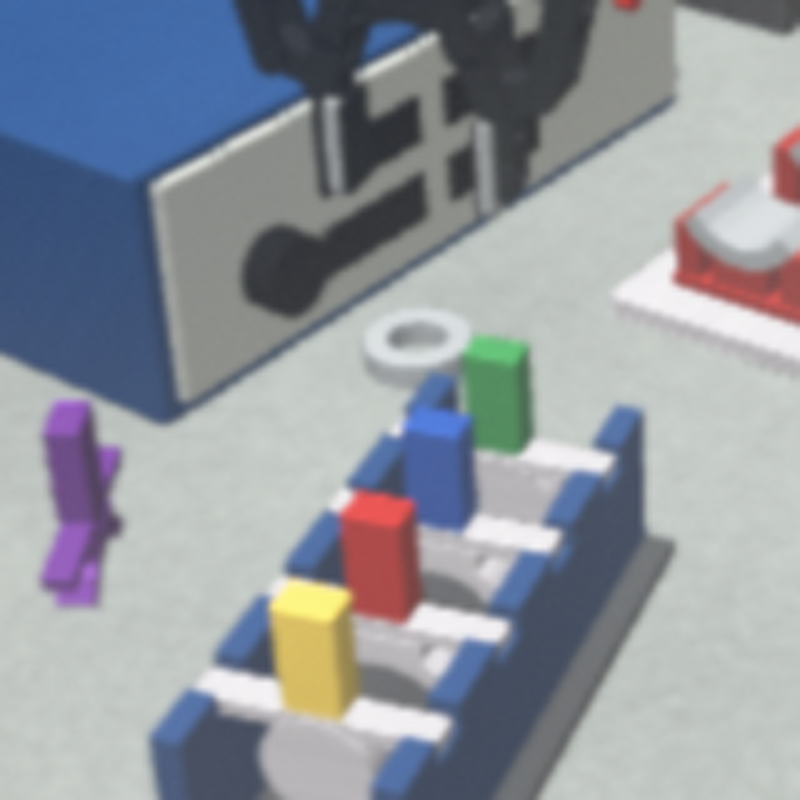

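```bash
python3 -m crank '[[[-1,0.5,40,0,110],[0,0,40,0,110],[0,0,28,0,110],[0,0,12,0,110]]]'
python3 -c "
from h import *
go([.549,.2007,.076],106.8)"
```

```text
clock: 3.8
eef_pos: [0.5555, 0.1957, 0.0952]
tool_rot: [0.599, 0.801, 0.01, 0.005]
ft_force: [0.4, -0.2, -0.0]
grip_width: 0.0484
clock 3.8 pos [555.5 195.7  95.2] yaw 106.41 tilt 1.28 F [ 0.4 -0.2 -0. ] M [0.   0.01 0.02] w 48.4  -> shift [ 6.6 -5.2 19.1] turn -0.39 j [ 0.34  0.49 -0.    1.06  0.    1.62]
```

```bash
python3 -m crank '[[[3,-3,0,0,110],[3,-2,3,0,110],[0,0,3,0,110],[0,0,0,0,110]]]'
python3 -c "
from h import *
go([.549,.2007,.076],106.8); o,R=st(); print(R.round(4))"
```

```text
clock: 4.3
eef_pos: [0.5511, 0.1999, 0.0934]
tool_rot: [0.6, 0.8, 0.013, 0.007]
ft_force: [0.5, 0.7, 0.1]
grip_width: 0.0487
clock 4.3 pos [551.1 199.9  93.4] yaw 106.3 tilt 1.67 F [0.5 0.7 0.1] M [-0.01 -0.03 -0.04] w 48.7  -> shift [ 1.3 -2.3 17.4] turn -0.5 j [ 0.35  0.48 -0.02  1.04  0.    1.63]
[[-0.2806  0.9595  0.0262]
 [ 0.9598  0.2803  0.0127]
 [ 0.0048  0.0287 -0.9996]]
```

```bash
python3 -m crank '[[[0,0,0,0,110],[0,0,0,0,110],[0,0,0,0,110]]]' >/dev/null
python3 -c "
from h import *
go([.549,.2007,.076],106.8)"; python3 -m crank '[[[1,-3,4,0,110],[0,0,4,0,110],[0,0,4,0,110]]]'>/dev/null
python3 -c "
from h import *
go([.549,.2007,.076],106.8)"
```

```text
clock 4.67 pos [551.6 200.3  94.1] yaw 106.32 tilt 1.75 F [ 0.5  0.  -0. ] M [ 0.   -0.03  0.03] w 48.4  -> shift [ 1.  -3.  18.1] turn -0.48 j [ 0.35  0.48 -0.02  1.04  0.    1.63]
clock 5.05 pos [548.6 200.6  81.3] yaw 106.32 tilt 1.75 F [ 0.4 -0.3  0.1] M [ 0.02  0.06 -0.01] w 48.9  -> shift [-0.   0.3  5.3] turn -0.48 j [ 0.35  0.49 -0.05  1.01  0.    1.64]
```

```bash
python3 -m crank '[[[0,0,3,-0.4,110],[0,0,0,0,255],[0,0,0,0,255],[0,0,0,0,255]]]'
python3 -c "
from h import *
go([.549,.2007,.076],106.8)"
```

```text
clock: 5.55
eef_pos: [0.5485, 0.2005, 0.0784]
tool_rot: [0.597, 0.802, 0.013, 0.007]
ft_force: [-0.4, -0.0, -1.4]
grip_width: 0.0233
clock 5.55 pos [548.5 200.5  78.4] yaw 106.74 tilt 1.72 F [-0.4 -0.  -1.4] M [0.01 0.03 0.02] w 23.3  -> shift [0.  0.5 2.4] turn -0.06 j [ 0.35  0.49 -0.05  1.    0.    1.63]
```

```bash
python3 -m crank '[[[0,0,-10,0,255],[0,0,-15,0,255],[0,0,-20,0,255],[0,0,-20,0,255],[0,0,-20,0,255],[0,0,-20,0,255],[0,0,-15,0,255],[0,0,-5,0,255]]]'
python3 -c "
from h import *
go([.4688,-.1837,.200],91.8); s=cam('side'); crop(s,150,180,310,340,5,'pics/s2.png')"
```

```text
clock: 6.55
eef_pos: [0.5454, 0.1989, 0.2137]
tool_rot: [0.597, 0.802, 0.015, 0.008]
ft_force: [0.5, -0.4, -1.4]
grip_width: 0.0234
clock 6.55 pos [545.4 198.9 213.7] yaw 106.74 tilt 1.97 F [ 0.5 -0.4 -1.4] M [ 0.01  0.08 -0.  ] w 23.4  -> shift [-344.4 -183.9    5.8] turn 14.94 j [0.35 0.38 0.15 1.31 0.   1.63]
```

View pics/s2.png

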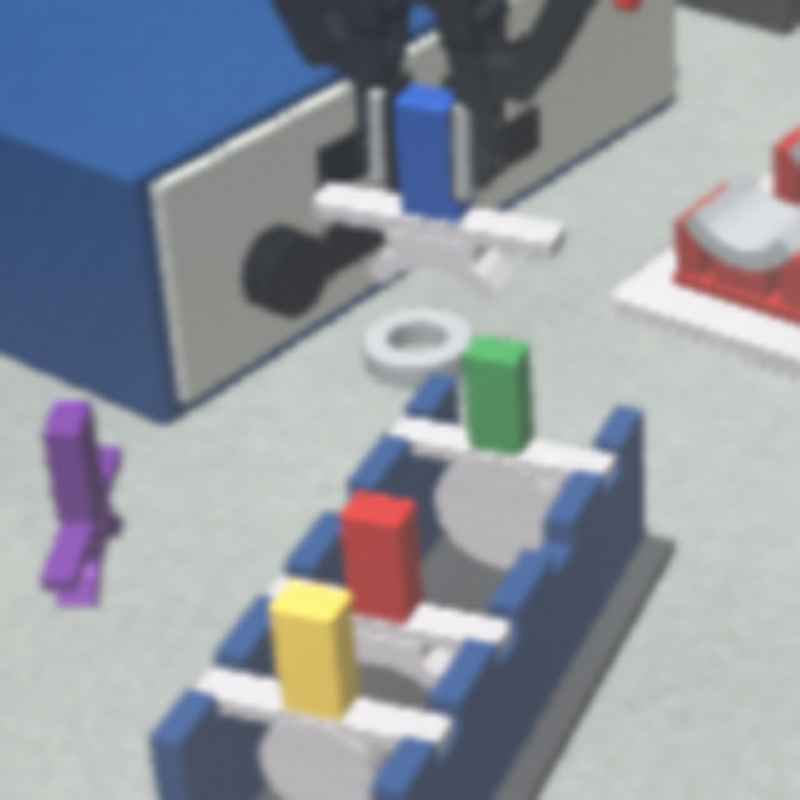

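```bash
python3 -m crank '[[[-20,-8,0,5,255],[-30,-12,0,5,255],[-30,-16,0,4,255],[-30,-18,0,1,255],[-30,-18,0,0,255],[-30,-18,0,0,255],[-30,-18,0,0,255],[-30,-18,0,0,255]]]'
python3 -c "
from h import *
go([.4688,-.1837,.180],91.8); o,R=st(); print(R.round(4))"
```

```text
clock: 7.6
eef_pos: [0.4349, -0.0432, 0.2039]
tool_rot: [0.698, 0.716, 0.014, 0.005]
ft_force: [-0.1, -0.2, -0.4]
grip_width: 0.0234
clock 7.6 pos [434.9 -43.2 203.9] yaw 91.53 tilt 1.72 F [-0.1 -0.2 -0.4] M [-0.06 -0.01  0.01] w 23.4  -> shift [-141.6   29.5   22.8] turn -0.27 j [-0.11  0.11 -0.23  1.21  0.02  1.43]
[[-0.0267  0.9993  0.0267]
 [ 0.9996  0.0263  0.0138]
 [ 0.0131  0.027  -0.9995]]
```

```bash
python3 -m crank '[[[-25,5,2,0,255],[-30,6,0,0,255],[-30,6,2,0,255],[-25,6,2,0,255],[-20,5,2,0,255],[-8,2,2,0,255],[0,0,0,0,255]]]'
python3 -c "
from h import *
go([.4673,-.1845,.150],91.8); o,R=st(); print(R.round(4))
s=cam('side'); crop(s,290,140,430,260,5,'pics/s3.png'); t=cam('top'); crop(t,325,185,445,290,6,'pics/t3.png')"
```

```text
clock: 8.48
eef_pos: [0.4654, -0.1856, 0.1903]
tool_rot: [0.699, 0.715, 0.013, 0.002]
ft_force: [0.4, 0.2, -0.7]
grip_width: 0.0233
clock 8.47 pos [ 465.4 -185.6  190.3] yaw 91.34 tilt 1.55 F [ 0.4  0.2 -0.7] M [-0.02  0.07  0.07] w 23.3  -> shift [ 0.4  1.  40.3] turn -0.46 j [-0.39  0.25 -0.09  1.22  0.02  1.15]
[[-0.0234  0.9995  0.0218]
 [ 0.9996  0.023   0.016 ]
 [ 0.0155  0.0222 -0.9996]]
```

View pics/s3.png

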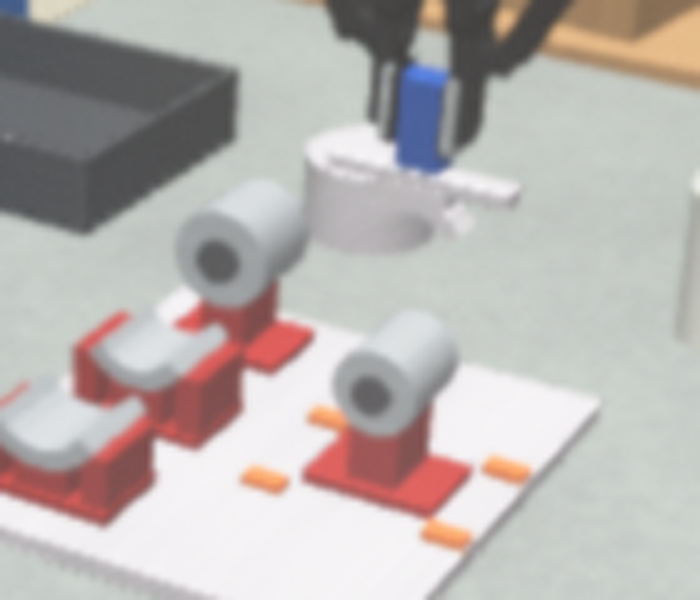

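```bash
python3 -m crank '[[[0,1,10,-0.4,255],[0,1,10,0,255],[0,0,10,0,255],[0,0,10,0,255],[0,0,6,0,255],[0,0,4,0,255]]]'
python3 -c "
from h import *
go([.4673,-.1845,.128],91.8)"
```

```text
clock: 9.32
eef_pos: [0.4682, -0.1819, 0.137]
tool_rot: [0.695, 0.719, 0.013, 0.002]
ft_force: [-0.1, 0.3, -1.1]
grip_width: 0.023
clock 9.32 pos [ 468.2 -181.9  137. ] yaw 92.01 tilt 1.55 F [-0.1  0.3 -1.1] M [-0.03  0.05  0.03] w 23.0  -> shift [-2.7 -1.2  8.9] turn 0.21 j [-0.38  0.3  -0.17  1.09  0.02  1.15]
```

```bash
python3 -m crank '[[[-1.5,-0.5,3,0,255],[-1,-0.5,3,0,255]]]'
python3 -c "
from h import *
go([.4673,-.1845,.128],91.8)"
python3 -m crank '[[[0,0,1.5,0,255]]]'
python3 -m crank '[[[0,0,1.5,0,255]]]'
```

```text
clock: 9.57
eef_pos: [0.4676, -0.1846, 0.1307]
tool_rot: [0.695, 0.719, 0.013, 0.002]
ft_force: [-0.2, 1.0, -1.0]
grip_width: 0.0232
clock 9.57 pos [ 467.6 -184.6  130.7] yaw 92.0 tilt 1.56 F [-0.2  1.  -1. ] M [-0.05  0.02 -0.  ] w 23.2  -> shift [ 0.1 -0.4  2.7] turn 0.2 j [-0.39  0.3  -0.18  1.07  0.02  1.15]
clock: 9.7
eef_pos: [0.4676, -0.1848, 0.1292]
tool_rot: [0.695, 0.719, 0.013, 0.002]
ft_force: [-0.1, 0.7, -0.8]
grip_width: 0.023
clock: 9.82
eef_pos: [0.4678, -0.1848, 0.1278]
tool_rot: [0.695, 0.719, 0.014, 0.002]
ft_force: [-0.5, 0.7, -1.0]
grip_width: 0.0236
```

```bash
for i in 1 ; do python3 -m crank '[[[0,0,1,0,255]]]'; done; python3 -m crank '[[[0,0,1,0,255]]]'; python3 -m crank '[[[0,0,1,0,255]]]'
```

```text
clock: 9.95
eef_pos: [0.4679, -0.1849, 0.1268]
tool_rot: [0.695, 0.719, 0.014, 0.002]
ft_force: [-0.7, 0.6, -1.9]
grip_width: 0.0237
clock: 10.07
eef_pos: [0.4684, -0.1849, 0.1261]
tool_rot: [0.695, 0.719, 0.014, 0.003]
ft_force: [0.9, -0.2, -0.0]
grip_width: 0.0236
clock: 10.2
eef_pos: [0.4689, -0.185, 0.1255]
tool_rot: [0.695, 0.719, 0.014, 0.003]
ft_force: [-0.2, 0.3, 3.1]
grip_width: 0.0234
```

```bash
python3 -m crank '[[[0,0,0,0,200],[0,0,0,0,147],[0,0,0,0,147],[0,0,0,0,147]]]'
python3 -c "
from h import *
go([.4673,-.1845,.128],91.8)
o,R=st(); print(R.round(4))
s=cam('side'); crop(s,310,140,430,260,6,'pics/s4.png'); t=cam('top'); crop(t,325,185,445,290,6,'pics/t4.png')"
```

```text
clock: 10.7
eef_pos: [0.4688, -0.185, 0.1255]
tool_rot: [0.695, 0.719, 0.014, 0.003]
ft_force: [-0.2, -0.2, -0.5]
grip_width: 0.036
clock 10.7 pos [ 468.8 -185.   125.5] yaw 92.0 tilt 1.66 F [-0.2 -0.2 -0.5] M [ 0.03  0.07 -0.01] w 36.0  -> shift [ 0.6 -1.4 -2.5] turn 0.2 j [-0.39  0.31 -0.19  1.05  0.02  1.15]
[[-0.0348  0.9991  0.0246]
 [ 0.9993  0.0344  0.0154]
 [ 0.0146  0.0251 -0.9996]]
```

View pics/s4.png

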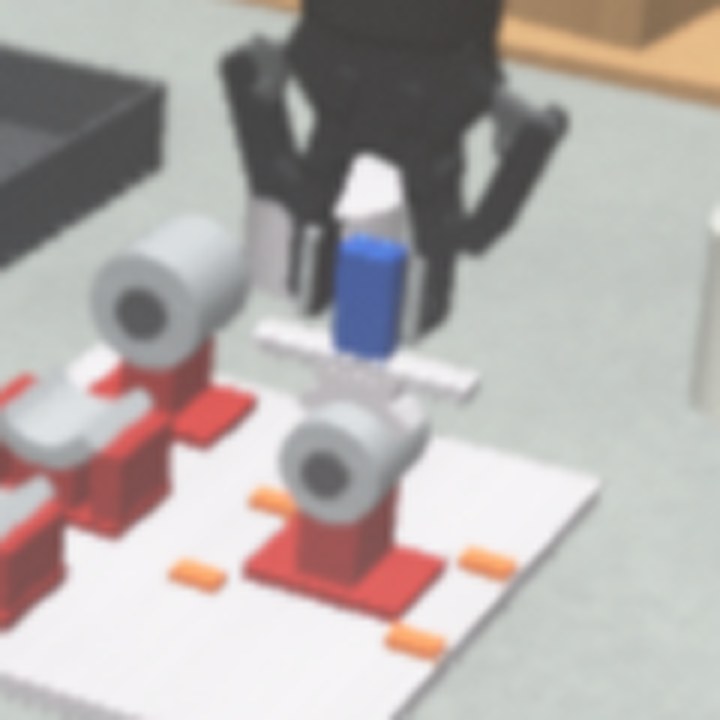

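View pics/t4.png

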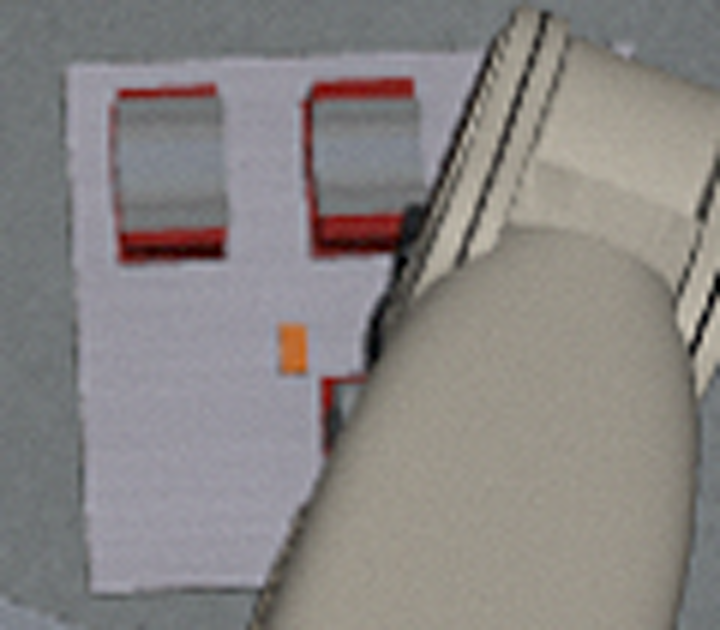

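```bash
python3 -m crank '[[[0,0,4,0,147],[0,0,3,0,147]]]'; python3 -m crank '[[[0,0,2,0,147]]]'; python3 -m crank '[[[0,0,1.5,0,147]]]'; python3 -m crank '[[[0,0,1.5,0,147]]]'
```

```text
clock: 11.05
eef_pos: [0.4691, -0.185, 0.1183]
tool_rot: [0.695, 0.719, 0.014, 0.004]
ft_force: [0.1, -0.1, -0.3]
grip_width: 0.0364
clock: 11.18
eef_pos: [0.469, -0.1849, 0.1159]
tool_rot: [0.695, 0.719, 0.014, 0.003]
ft_force: [0.1, -0.6, 0.3]
grip_width: 0.0363
clock: 11.3
eef_pos: [0.469, -0.1848, 0.1142]
tool_rot: [0.695, 0.719, 0.014, 0.003]
ft_force: [-0.6, 0.5, -0.3]
grip_width: 0.0362
clock: 11.42
eef_pos: [0.4688, -0.1849, 0.1128]
tool_rot: [0.695, 0.719, 0.014, 0.003]
ft_force: [-3.4, -0.3, 10.8]
grip_width: 0.0366
```

```bash
python3 -m crank '[[[0,0,0,0,147]]]'; python3 -m crank '[[[0,0,0.3,0,147]]]'; python3 -c "
from h import *
go([.4673,-.1845,.128],91.8)"
```

```text
clock: 11.55
eef_pos: [0.4689, -0.185, 0.1131]
tool_rot: [0.695, 0.719, 0.014, 0.003]
ft_force: [0.1, -0.0, 1.0]
grip_width: 0.0359
clock: 11.68
eef_pos: [0.4688, -0.185, 0.113]
tool_rot: [0.695, 0.719, 0.014, 0.004]
ft_force: [-1.0, 0.5, 2.9]
grip_width: 0.0359
clock 11.68 pos [ 468.8 -185.   113. ] yaw 91.98 tilt 1.64 F [-1.   0.5  2.9] M [ 0.06  0.36 -0.02] w 35.9  -> shift [  0.7  -1.2 -15. ] turn 0.18 j [-0.39  0.32 -0.21  1.02  0.02  1.15]
```

```bash
python3 -m crank '[[[0,0,0.5,0,147],[0,0,0.5,0,147]]]'; python3 -m crank '[[[0,0,0.5,0,147],[0,0,0.5,0,147]]]'; python3 -c "
from h import *
go([.4673,-.1845,.128],91.8)
s=cam('side'); crop(s,310,140,430,260,6,'pics/s5.png')"
```

```text
clock: 11.92
eef_pos: [0.4688, -0.185, 0.1129]
tool_rot: [0.695, 0.719, 0.014, 0.004]
ft_force: [-2.1, -0.0, 6.3]
grip_width: 0.0363
clock: 12.18
eef_pos: [0.4688, -0.185, 0.113]
tool_rot: [0.695, 0.719, 0.014, 0.004]
ft_force: [-2.5, 0.6, 5.1]
grip_width: 0.0362
clock 12.18 pos [ 468.8 -185.   113. ] yaw 91.98 tilt 1.66 F [-2.5  0.6  5.1] M [0.1  0.48 0.03] w 36.2  -> shift [  0.8  -1.1 -15.1] turn 0.18 j [-0.39  0.32 -0.21  1.02  0.02  1.15]
```

View pics/s5.png

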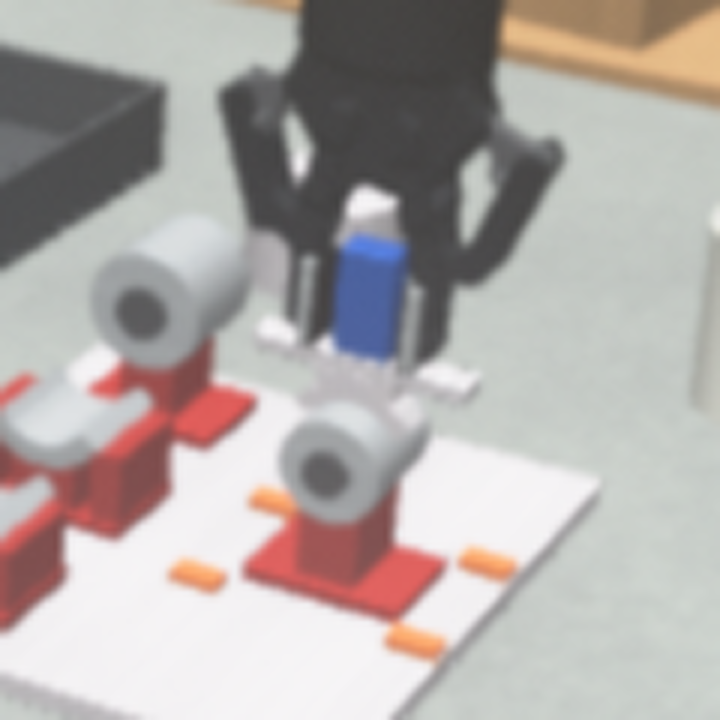

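```bash
python3 -m crank '[[[0,2,0.5,0,147],[0,2,0.5,0,147]]]'; python3 -m crank '[[[0,1.5,0.5,0,147]]]';python3 -m crank '[[[0,1.5,0.5,0,147]]]'
```

```text
clock: 12.48
eef_pos: [0.4691, -0.1849, 0.1128]
tool_rot: [0.695, 0.719, 0.011, 0.002]
ft_force: [-7.5, 0.8, 9.4]
grip_width: 0.0363
clock: 12.6
eef_pos: [0.469, -0.1849, 0.1128]
tool_rot: [0.695, 0.719, 0.01, 0.001]
ft_force: [-4.3, 0.3, 8.1]
grip_width: 0.0366
clock: 12.72
eef_pos: [0.469, -0.185, 0.1127]
tool_rot: [0.696, 0.718, 0.009, 0.0]
ft_force: [-4.5, 0.9, 8.3]
grip_width: 0.0363
```

```bash
python3 -c "
from h import *
go([.4673,-.1845,.128],91.8)
o,R=st();print(R.round(4))"; python3 -m crank '[[[0,2.5,0,0,147]]]';python3 -m crank '[[[0,2.5,0,0,147]]]'; python3 -c "
from h import *
go([.4673,-.1845,.128],91.8)
o,R=st();print(R.round(4))"
```

```text
clock 12.72 pos [ 469.  -185.   112.7] yaw 91.85 tilt 1.02 F [-4.5  0.9  8.3] M [0.06 1.28 0.02] w 36.3  -> shift [  0.7  -1.5 -15.3] turn 0.05 j [-0.39  0.33 -0.2   1.04  0.02  1.15]
[[-0.0323  0.9994  0.0129]
 [ 0.9994  0.0322  0.0122]
 [ 0.0118  0.0133 -0.9998]]
clock: 12.85
eef_pos: [0.4709, -0.1849, 0.1129]
tool_rot: [0.696, 0.718, 0.008, 0.0]
ft_force: [-0.8, -0.7, 1.4]
grip_width: 0.036
clock: 12.98
eef_pos: [0.4733, -0.1849, 0.1129]
tool_rot: [0.696, 0.718, 0.008, 0.0]
ft_force: [-1.8, -0.6, 2.2]
grip_width: 0.0364
clock 12.97 pos [ 473.3 -184.9  112.9] yaw 91.83 tilt 0.95 F [-1.8 -0.6  2.2] M [-0.04  0.34 -0.02] w 36.4  -> shift [  0.8  -5.8 -15.2] turn 0.03 j [-0.38  0.34 -0.19  1.04  0.02  1.16]
[[-0.0319  0.9994  0.0117]
 [ 0.9994  0.0317  0.0119]
 [ 0.0115  0.012  -0.9999]]
```

```bash
python3 -m crank '[[[0,1.5,0.2,0,147]]]';python3 -m crank '[[[0,0.8,0.5,0,147]]]'; python3 -m crank '[[[0,0.5,0.5,0,147]]]';python3 -c "
from h import *
go([.4673,-.1845,.128],91.8)
s=cam('side'); crop(s,330,160,410,240,9,'pics/s6.png')"
```

```text
clock: 13.1
eef_pos: [0.4743, -0.1849, 0.1127]
tool_rot: [0.696, 0.718, 0.008, -0.0]
ft_force: [-5.5, 0.6, 7.7]
grip_width: 0.0358
clock: 13.22
eef_pos: [0.4742, -0.185, 0.1127]
tool_rot: [0.696, 0.718, 0.007, -0.001]
ft_force: [-6.2, 0.9, 10.7]
grip_width: 0.0363
clock: 13.35
eef_pos: [0.4742, -0.185, 0.1127]
tool_rot: [0.696, 0.718, 0.006, -0.001]
ft_force: [-3.6, 0.6, 6.6]
grip_width: 0.0359
clock 13.35 pos [ 474.2 -185.   112.7] yaw 91.8 tilt 0.75 F [-3.6  0.6  6.6] M [ 0.11  1.05 -0.03] w 35.9  -> shift [  0.9  -6.8 -15.3] turn 0.0 j [-0.38  0.34 -0.18  1.05  0.01  1.16]
```

View pics/s6.png

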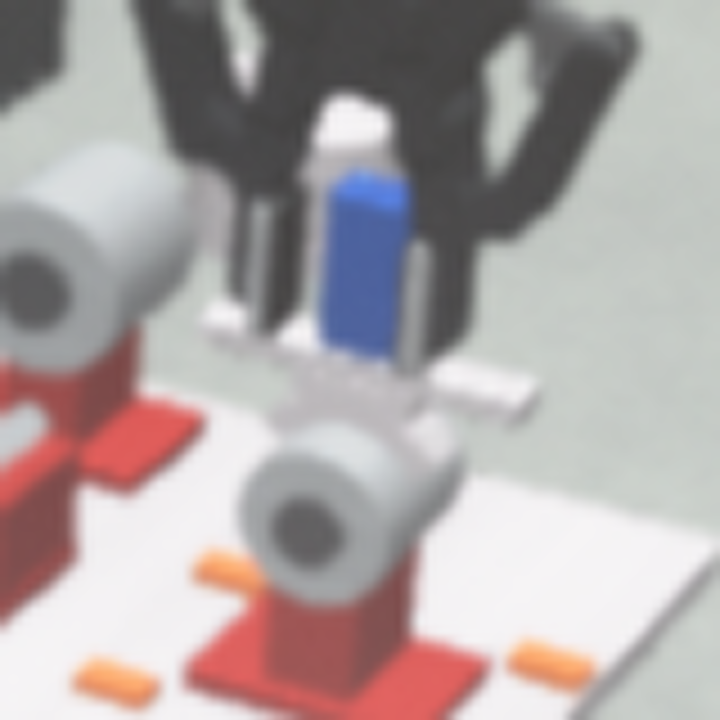

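```bash
python3 -m crank '[[[0,0.3,0.5,0,147],[0,0.3,0.5,0,147]]]';python3 -m crank '[[[0,2,0.1,0,147]]]'; python3 -m crank '[[[0,2,0.1,0,147]]]';python3 -c "
from h import *
go([.4673,-.1845,.128],91.8)"
```

```text
clock: 13.65
eef_pos: [0.4742, -0.185, 0.1127]
tool_rot: [0.696, 0.718, 0.006, -0.001]
ft_force: [-3.0, 0.4, 6.2]
grip_width: 0.0363
clock: 13.78
eef_pos: [0.4755, -0.1849, 0.1128]
tool_rot: [0.696, 0.718, 0.005, -0.002]
ft_force: [-4.6, 0.9, 7.4]
grip_width: 0.0362
clock: 13.9
eef_pos: [0.476, -0.1849, 0.1129]
tool_rot: [0.696, 0.718, 0.004, -0.003]
ft_force: [-5.8, 0.2, 9.1]
grip_width: 0.0363
clock 13.9 pos [ 476.  -184.9  112.9] yaw 91.77 tilt 0.56 F [-5.8  0.2  9.1] M [-0.06  1.71 -0.01] w 36.3  -> shift [  0.8  -8.7 -15.1] turn -0.03 j [-0.38  0.35 -0.17  1.05  0.01  1.16]
```

```bash
python3 -m crank '[[[0,2,-0.2,0,147]]]';python3 -m crank '[[[0,2,-0.2,0,147]]]'; python3 -m crank '[[[0,2,-0.2,0,147]]]';python3 -c "
from h import *
go([.4673,-.1845,.128],91.8)
s=cam('side'); crop(s,330,160,410,240,9,'pics/s7.png')"
```

```text
clock: 14.02
eef_pos: [0.4768, -0.1849, 0.1131]
tool_rot: [0.696, 0.718, 0.003, -0.004]
ft_force: [-4.6, 0.7, 6.4]
grip_width: 0.0363
clock: 14.15
eef_pos: [0.4777, -0.1849, 0.1134]
tool_rot: [0.696, 0.718, 0.002, -0.004]
ft_force: [-3.7, -0.3, 5.2]
grip_width: 0.0363
clock: 14.28
eef_pos: [0.4786, -0.1848, 0.1136]
tool_rot: [0.696, 0.718, 0.001, -0.005]
ft_force: [-4.9, 0.7, 6.3]
grip_width: 0.0363
clock 14.28 pos [ 478.6 -184.8  113.6] yaw 91.71 tilt 0.61 F [-4.9  0.7  6.3] M [-0.05  1.21  0.03] w 36.3  -> shift [  0.8 -11.4 -14.3] turn -0.09 j [-0.37  0.35 -0.16  1.07  0.01  1.17]
```

View pics/s7.png

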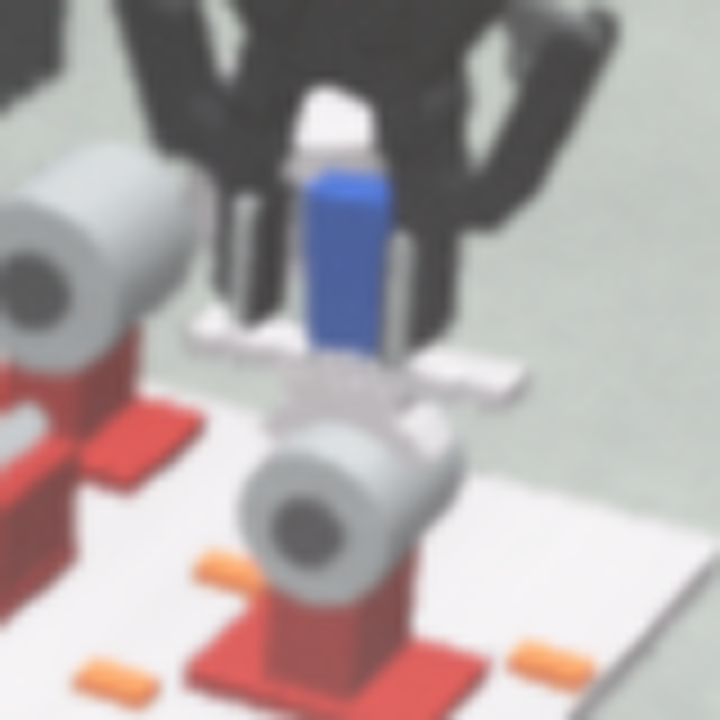

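```bash
cat >> h.py <<'E'
def tilt(c,yaw=1.8,quiet=False):
    from scipy.optimize import minimize
    S=8;u0,v0=330,160
    sub=cv2.resize(c["img"][v0:240,u0:410],None,fx=S,fy=S,interpolation=cv2.INTER_CUBIC)
    h=cv2.cvtColor(sub,cv2.COLOR_BGR2HSV); m=((h[...,0]>100)&(h[...,0]<125)&(h[...,1]>100)).astype(np.uint8)
    Z=Rn.from_euler('z',yaw,degrees=True).as_matrix()
    B=np.array([[x,y,z] for x in(-12,12) for y in(-8,8) for z in(42,88)])/1000.
    def mask(p):
        th,ax,ay=p
        P=(Z@Rn.from_euler('y',th,degrees=True).as_matrix()@B.T).T+[ax/1000,ay/1000,.0715]
        q=(proj(c,P)-[u0-.5,v0-.5])*S-.5
        k=np.zeros(m.shape,np.uint8); cv2.fillConvexPoly(k,cv2.convexHull(q.astype(np.float32)).astype(np.int32),1); return k
    f=lambda p:-(mask(p)&m).sum()/(mask(p)|m).sum()+1e-4*((p[1]-470)**2+(p[2]+185)**2)
    best=min((minimize(f,[t0,470,-185],method='Nelder-Mead',options=dict(initial_simplex=[[t0,470,-185],[t0+4,470,-185],[t0,472,-185],[t0,470,-182]])) for t0 in(-8,0,8)),key=lambda r:r.fun)
    print("tilt(deg,+away)",best.x.round(2),"iou",round(-best.fun,3))
E
python3 -m crank '[[[0,2,-0.2,0,147]]]';python3 -m crank '[[[0,2,-0.2,0,147]]]'; python3 -m crank '[[[0,2,-0.2,0,147]]]';python3 -c "
from h import *
go([.4673,-.1845,.128],91.8)
s=cam('side'); crop(s,330,160,410,240,9,'pics/s8.png'); tilt(s)"
```

```text
clock: 14.45
eef_pos: [0.4798, -0.1848, 0.1139]
tool_rot: [0.697, 0.718, 0.0, -0.006]
ft_force: [-4.0, 0.5, 6.1]
grip_width: 0.0362
clock: 14.58
eef_pos: [0.4811, -0.1848, 0.1143]
tool_rot: [0.697, 0.717, -0.0, -0.006]
ft_force: [-3.7, -0.7, 5.4]
grip_width: 0.0363
clock: 14.7
eef_pos: [0.4825, -0.1848, 0.1146]
tool_rot: [0.697, 0.717, -0.001, -0.007]
ft_force: [-3.2, -0.5, 5.6]
grip_width: 0.0364
clock 14.7 pos [ 482.5 -184.8  114.6] yaw 91.68 tilt 0.78 F [-3.2 -0.5  5.6] M [0.04 0.85 0.04] w 36.4  -> shift [  0.9 -15.3 -13.2] turn -0.12 j [-0.37  0.36 -0.14  1.08  0.    1.17]
tilt(deg,+away) [ -20.37  470.   -185.  ] iou -0.0h.py:38: RuntimeWarning: overflow encountered in scalar negative
  f=lambda p:-(mask(p)&m).sum()/(mask(p)|m).sum()+1e-4*((p[1]-470)**2+(p[2]+185)**2)
```

View pics/s8.png

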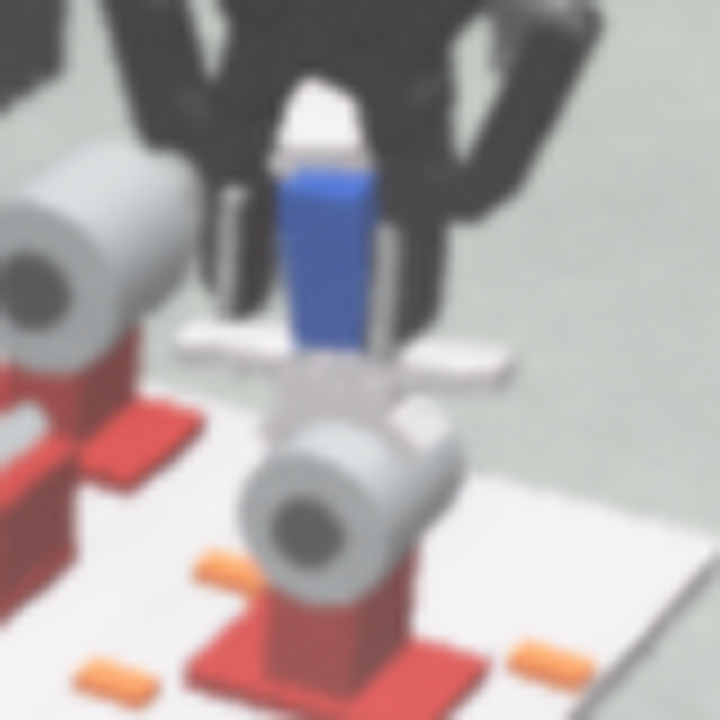

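```bash
sed -i 's/f=lambda p:-(mask(p)&m).sum()\/(mask(p)|m).sum()/f=lambda p:-float((mask(p)\&m).sum())\/float((mask(p)|m).sum())/' h.py; python3 -c "
from h import *
import pickle
t,s0=pickle.load(open('c0.pkl','rb'))
c=dict(s0)
for k in (5,6,7,8):
    im=cv2.imread(f'pics/s{k}.png')
    if k==5: im=cv2.resize(im,(120,120),interpolation=cv2.INTER_AREA); u,v=310,140
    else: im=cv2.resize(im,(80,80),interpolation=cv2.INTER_AREA); u,v=330,160
    c['img']=np.zeros((480,640,3),np.uint8); c['img'][v:v+im.shape[0],u:u+im.shape[1]]=im
    print(k); tilt(c)
"
```

```text
5
tilt(deg,+away) [  -2.91  471.53 -186.61] iou 0.746
6
tilt(deg,+away) [  -8.08  477.75 -185.99] iou 0.578
7
tilt(deg,+away) [   0.7   474.52 -189.59] iou 0.574
8
tilt(deg,+away) [   7.78  472.4  -186.9 ] iou 0.637
```

```bash
python3 -c "
from h import *
import pickle
im=cv2.imread('pics/s8.png');h=cv2.cvtColor(im,cv2.COLOR_BGR2HSV)
for p in [(330,250),(330,185),(100,100),(300,120),(340,340),(230,60)]: print(p,h[p[1],p[0]])
m=((h[...,0]>100)&(h[...,0]<125)&(h[...,1]>100)).astype(np.uint8)
im[m>0]=(0,255,0)
t,c=pickle.load(open('c0.pkl','rb'))
Z=Rn.from_euler('z',1.8,degrees=True).as_matrix()
B=np.array([[x,y,z] for x in(-12,12) for y in(-8,8) for z in(42,88)])/1000.
for th in (8,):
    P=(Z@Rn.from_euler('y',th,degrees=True).as_matrix()@B.T).T+[.470,-.185,.0715]
    for q in (proj(c,P)-[329.5,159.5])*9: cv2.circle(im,tuple(int(a) for a in q),5,(0,0,255),-1)
cv2.imwrite('pics/m8.png',im)"
```

```text
(330, 250) [112 132 157]
(330, 185) [111 153 214]
(100, 100) [ 60   6 201]
(300, 120) [165   2 242]
(340, 340) [113 116 162]
(230, 60) [150   3  79]
```

View pics/m8.png

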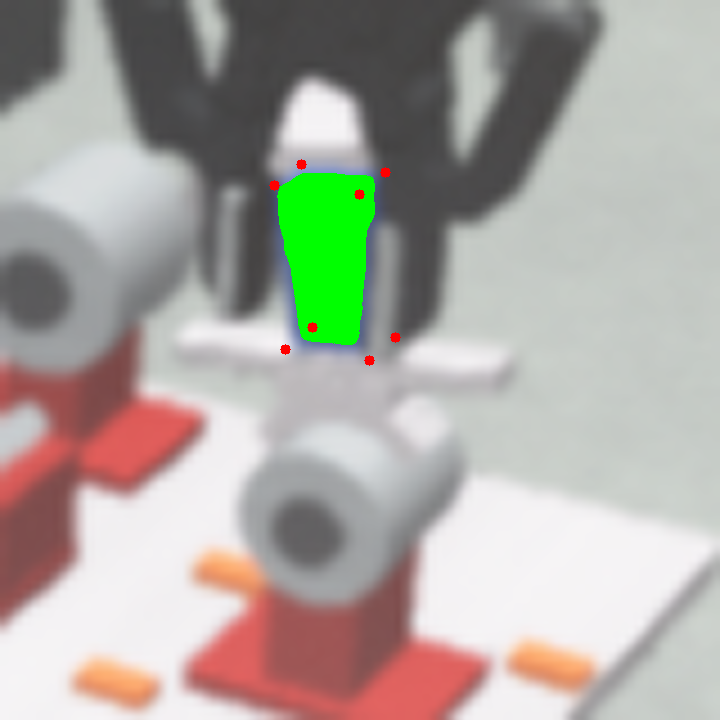

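```bash
cat > pr.py <<'E'
from h import *
import pickle
t,c=pickle.load(open('c0.pkl','rb'))
Z=Rn.from_euler('z',1.8,degrees=True).as_matrix()
B=np.array([[46,7,42],[-46,7,42],[12,8,88],[12,8,42]])/1000.
for th in range(-14,16,2):
    P=(Z@Rn.from_euler('y',th,degrees=True).as_matrix()@B.T).T+[.470,-.185,.0715]
    q=(proj(c,P)-[329.5,159.5])*9
    print(th,q.round(0).tolist(),"bar slope",round((q[1,1]-q[0,1])/(q[1,0]-q[0,0]),3),"stem dx/dy",round((q[3,0]-q[2,0])/(q[3,1]-q[2,1]),3))
E
python3 pr.py; python3 -c "
import cv2
im=cv2.imread('pics/s8.png')[280:420,150:550]; cv2.imwrite('pics/z8.png',cv2.resize(im,None,fx=2,fy=2))"
```

```text
-14 [[233.0, 292.0], [540.0, 452.0], [395.0, 205.0], [343.0, 352.0]] bar slope 0.521 stem dx/dy -0.354
-12 [[226.0, 295.0], [537.0, 445.0], [384.0, 201.0], [338.0, 351.0]] bar slope 0.483 stem dx/dy -0.31
-10 [[220.0, 298.0], [533.0, 437.0], [373.0, 198.0], [332.0, 350.0]] bar slope 0.445 stem dx/dy -0.268
-8 [[214.0, 301.0], [530.0, 430.0], [362.0, 195.0], [327.0, 349.0]] bar slope 0.409 stem dx/dy -0.227
-6 [[208.0, 304.0], [526.0, 422.0], [351.0, 192.0], [322.0, 349.0]] bar slope 0.372 stem dx/dy -0.187
-4 [[202.0, 308.0], [521.0, 415.0], [340.0, 190.0], [316.0, 348.0]] bar slope 0.336 stem dx/dy -0.148
-2 [[197.0, 312.0], [517.0, 408.0], [329.0, 188.0], [311.0, 348.0]] bar slope 0.301 stem dx/dy -0.111
0 [[192.0, 316.0], [512.0, 401.0], [318.0, 187.0], [306.0, 348.0]] bar slope 0.265 stem dx/dy -0.074
2 [[186.0, 320.0], [508.0, 394.0], [307.0, 186.0], [301.0, 348.0]] bar slope 0.23 stem dx/dy -0.038
4 [[181.0, 325.0], [503.0, 387.0], [296.0, 185.0], [296.0, 349.0]] bar slope 0.195 stem dx/dy -0.002
6 [[177.0, 329.0], [497.0, 381.0], [285.0, 185.0], [291.0, 349.0]] bar slope 0.16 stem dx/dy 0.033
8 [[172.0, 334.0], [492.0, 374.0], [275.0, 185.0], [286.0, 350.0]] bar slope 0.125 stem dx/dy 0.067
10 [[168.0, 339.0], [486.0, 368.0], [264.0, 186.0], [281.0, 351.0]] bar slope 0.09 stem dx/dy 0.102
12 [[164.0, 344.0], [480.0, 361.0], [253.0, 187.0], [276.0, 352.0]] bar slope 0.054 stem dx/dy 0.136
14 [[160.0, 350.0], [474.0, 355.0], [243.0, 188.0], [271.0, 353.0]] bar slope 0.018 stem dx/dy 0.169
```

View pics/z8.png

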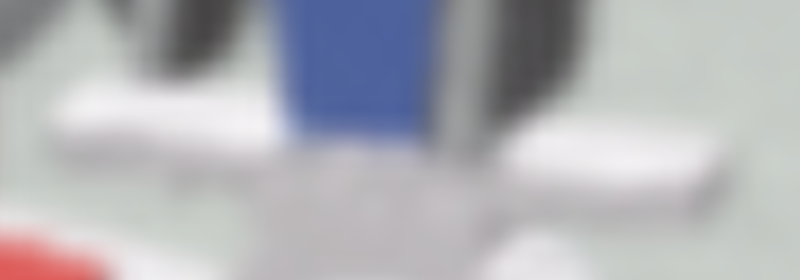

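```bash
python3 -m crank '[[[0,0.5,0.2,0,147],[0,0.5,0.2,0,147]]]';python3 -m crank '[[[0,-1.5,0.6,0,147]]]'; python3 -m crank '[[[0,-1.5,0.6,0,147]]]';python3 -c "
from h import *
go([.4673,-.1845,.128],91.8)"
```

```text
clock: 15.0
eef_pos: [0.483, -0.1848, 0.1147]
tool_rot: [0.697, 0.717, -0.002, -0.007]
ft_force: [-2.7, 0.2, 4.7]
grip_width: 0.0364
clock: 15.12
eef_pos: [0.4826, -0.185, 0.1147]
tool_rot: [0.697, 0.717, -0.001, -0.006]
ft_force: [0.5, 1.0, 4.7]
grip_width: 0.0359
clock: 15.25
eef_pos: [0.4824, -0.185, 0.1148]
tool_rot: [0.696, 0.718, 0.0, -0.005]
ft_force: [0.5, 1.3, 3.8]
grip_width: 0.0363
clock 15.25 pos [ 482.4 -185.   114.8] yaw 91.71 tilt 0.6 F [0.5 1.3 3.8] M [ 0.14 -0.01 -0.06] w 36.3  -> shift [  1.1 -15.2 -13.1] turn -0.09 j [-0.37  0.36 -0.14  1.07  0.    1.17]
```

```bash
python3 -m crank '[[[0,-3,0.5,0,147]]]';python3 -m crank '[[[0,-3,0.5,0,147]]]'; python3 -m crank '[[[0,-3,0.6,0,147]]]';python3 -c "
from h import *
go([.4673,-.1845,.128],91.8)"
```

```text
clock: 15.38
eef_pos: [0.4801, -0.1852, 0.1144]
tool_rot: [0.696, 0.718, 0.0, -0.005]
ft_force: [0.2, 0.2, 1.0]
grip_width: 0.0363
clock: 15.5
eef_pos: [0.4769, -0.1852, 0.1134]
tool_rot: [0.696, 0.718, 0.0, -0.005]
ft_force: [-0.0, -0.2, 0.3]
grip_width: 0.0358
clock: 15.62
eef_pos: [0.474, -0.1853, 0.1127]
tool_rot: [0.696, 0.718, 0.001, -0.005]
ft_force: [2.2, 0.4, 2.9]
grip_width: 0.0362
clock 15.62 pos [ 474.  -185.3  112.7] yaw 91.74 tilt 0.54 F [2.2 0.4 2.9] M [ 0.09 -0.45 -0.01] w 36.2  -> shift [  1.1  -6.8 -15.3] turn -0.06 j [-0.38  0.35 -0.17  1.06  0.    1.16]
```

```bash
python3 -m crank '[[[0,-3,0.2,0,147]]]';python3 -m crank '[[[0,-3,0.2,0,147]]]'; python3 -m crank '[[[0,-3,0.2,0,147]]]';python3 -m crank '[[[0,-2,0.2,0,147]]]';python3 -c "
from h import *
go([.4673,-.1845,.128],91.8)
s=cam('side'); crop(s,330,160,410,240,9,'pics/s9.png')"
```

```text
clock: 15.75
eef_pos: [0.4714, -0.1855, 0.1127]
tool_rot: [0.696, 0.718, 0.001, -0.004]
ft_force: [1.7, 0.3, 3.4]
grip_width: 0.0361
clock: 15.88
eef_pos: [0.4686, -0.1857, 0.1127]
tool_rot: [0.696, 0.718, 0.001, -0.004]
ft_force: [1.1, 0.4, 2.1]
grip_width: 0.0363
clock: 16.0
eef_pos: [0.4657, -0.1859, 0.1127]
tool_rot: [0.696, 0.718, 0.001, -0.003]
ft_force: [1.1, -0.0, 2.6]
grip_width: 0.0364
clock: 16.12
eef_pos: [0.4637, -0.186, 0.1127]
tool_rot: [0.696, 0.718, 0.002, -0.003]
ft_force: [1.3, 0.6, 3.5]
grip_width: 0.0364
clock 16.12 pos [ 463.7 -186.   112.7] yaw 91.74 tilt 0.4 F [1.3 0.6 3.5] M [ 0.01 -0.41 -0.02] w 36.4  -> shift [  1.5   3.6 -15.3] turn -0.06 j [-0.38  0.33 -0.2   1.05  0.01  1.16]
```

View pics/s9.png

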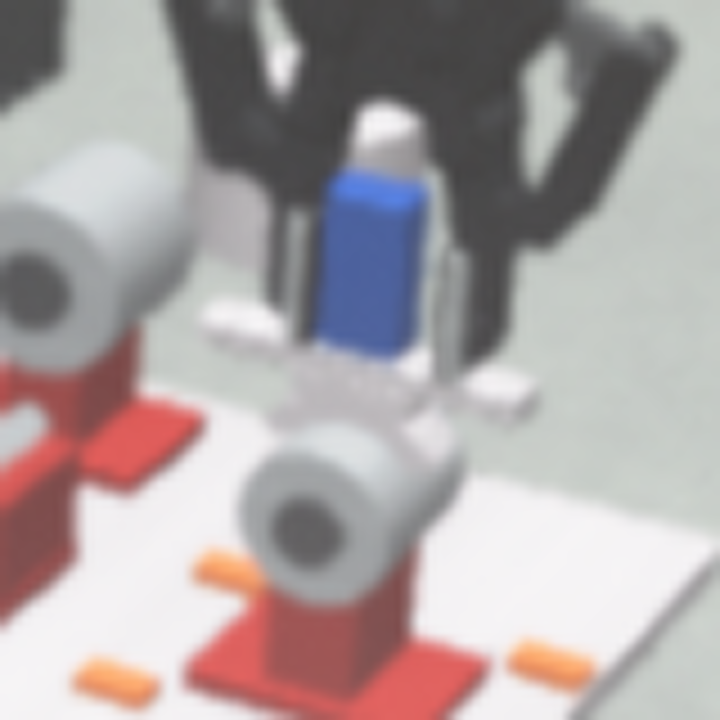

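```bash
python3 -m crank '[[[0,-2,0.3,0,147]]]';python3 -m crank '[[[0,-2,0.2,0,147]]]'; python3 -m crank '[[[0,-2,0,0,147]]]';python3 -m crank '[[[0,-2,0,0,147]]]'; python3 -m crank '[[[0,-2,-0.2,0,147]]]'
```

```text
clock: 16.3
eef_pos: [0.4624, -0.1862, 0.1129]
tool_rot: [0.696, 0.718, 0.002, -0.002]
ft_force: [4.0, -0.2, 3.7]
grip_width: 0.0361
clock: 16.42
eef_pos: [0.4613, -0.1864, 0.1132]
tool_rot: [0.696, 0.718, 0.003, -0.001]
ft_force: [3.5, 0.4, 5.6]
grip_width: 0.036
clock: 16.55
eef_pos: [0.4599, -0.1865, 0.1136]
tool_rot: [0.696, 0.718, 0.003, -0.001]
ft_force: [3.5, -0.3, 4.1]
grip_width: 0.0362
clock: 16.68
eef_pos: [0.4584, -0.1866, 0.1141]
tool_rot: [0.696, 0.718, 0.004, -0.0]
ft_force: [4.2, 0.3, 4.3]
grip_width: 0.0361
clock: 16.8
eef_pos: [0.4567, -0.1868, 0.1145]
tool_rot: [0.696, 0.718, 0.004, 0.0]
ft_force: [3.1, 0.8, 5.2]
grip_width: 0.0358
```

```bash
python3 -m crank '[[[0,-1.5,0.2,0,147]]]';python3 -m crank '[[[0,-1,0.3,0,147]]]'; python3 -c "
from h import *
go([.4673,-.1845,.128],91.8)
s=cam('side'); crop(s,330,160,410,240,9,'pics/s10.png')"
```

```text
clock: 16.92
eef_pos: [0.4555, -0.1869, 0.1147]
tool_rot: [0.696, 0.718, 0.004, 0.001]
ft_force: [2.6, 0.7, 6.4]
grip_width: 0.0365
clock: 17.05
eef_pos: [0.4549, -0.187, 0.1149]
tool_rot: [0.696, 0.718, 0.005, 0.001]
ft_force: [3.2, 1.5, 5.7]
grip_width: 0.0364
clock 17.05 pos [ 454.9 -187.   114.9] yaw 91.8 tilt 0.56 F [3.2 1.5 5.7] M [ 0.16 -0.87  0.03] w 36.4  -> shift [  2.2  12.6 -13. ] turn -0.0 j [-0.4   0.3  -0.23  1.03  0.01  1.14]
```

View pics/s10.png

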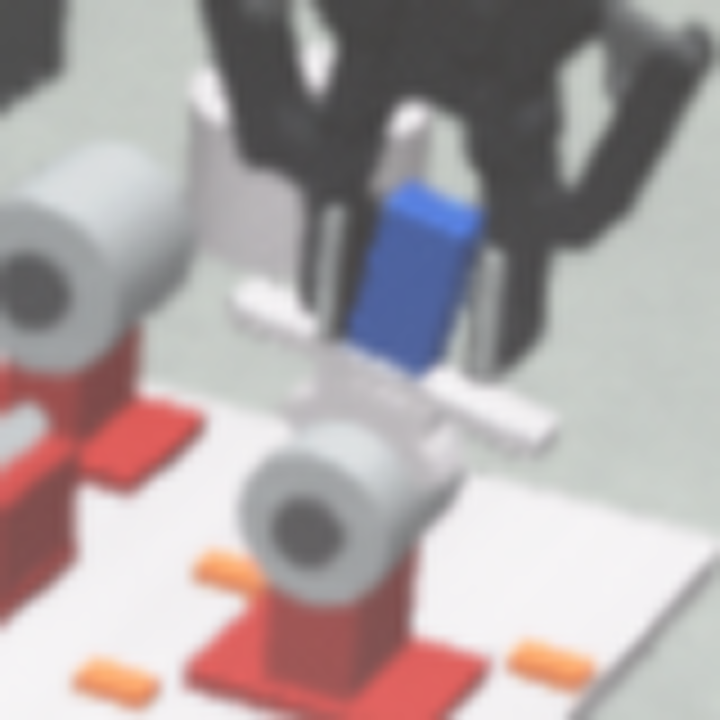

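```bash
python3 -m crank '[[[0,-0.3,0.3,0,147],[0,-0.3,0.3,0,147]]]';python3 -m crank '[[[0,2.5,0.7,0,147]]]'; python3 -m crank '[[[0,2.5,0.9,0,147]]]';python3 -m crank '[[[0,2.5,0.9,0,147]]]'; python3 -c "
from h import *
go([.4673,-.1845,.128],91.8)"
```

```text
clock: 17.35
eef_pos: [0.4545, -0.1871, 0.1149]
tool_rot: [0.696, 0.718, 0.005, 0.002]
ft_force: [2.8, 0.5, 5.3]
grip_width: 0.0361
clock: 17.48
eef_pos: [0.456, -0.187, 0.1146]
tool_rot: [0.696, 0.718, 0.005, 0.001]
ft_force: [-1.0, 0.9, 8.4]
grip_width: 0.0362
clock: 17.6
eef_pos: [0.4575, -0.1871, 0.1142]
tool_rot: [0.696, 0.718, 0.004, 0.001]
ft_force: [-0.3, 0.9, 10.6]
grip_width: 0.0362
clock: 17.73
eef_pos: [0.4592, -0.1871, 0.1138]
tool_rot: [0.696, 0.718, 0.003, 0.001]
ft_force: [0.2, 0.5, 10.0]
grip_width: 0.036
clock 17.73 pos [ 459.2 -187.1  113.8] yaw 91.74 tilt 0.37 F [ 0.2  0.5 10. ] M [ 0.12 -0.15  0.  ] w 36.0  -> shift [  2.4   8.3 -14.2] turn -0.06 j [-0.39  0.31 -0.22  1.04  0.01  1.15]
```

```bash
python3 -m crank '[[[0,2.5,0.6,0,147]]]'; python3 -m crank '[[[0,2.5,0.6,0,147]]]';python3 -m crank '[[[0,2,0.6,0,147]]]'; python3 -c "
from h import *
go([.4673,-.1845,.128],91.8)"
```

```text
clock: 17.85
eef_pos: [0.4606, -0.1871, 0.1134]
tool_rot: [0.696, 0.718, 0.002, 0.0]
ft_force: [-0.5, 0.6, 7.1]
grip_width: 0.0363
clock: 17.98
eef_pos: [0.462, -0.1871, 0.113]
tool_rot: [0.697, 0.718, 0.002, -0.001]
ft_force: [-0.6, 0.2, 7.0]
grip_width: 0.0362
clock: 18.1
eef_pos: [0.463, -0.1872, 0.1126]
tool_rot: [0.697, 0.717, 0.001, -0.001]
ft_force: [-2.4, 1.5, 10.8]
grip_width: 0.0357
clock 18.1 pos [ 463.  -187.2  112.6] yaw 91.68 tilt 0.16 F [-2.4  1.5 10.8] M [ 0.14  0.33 -0.04] w 35.7  -> shift [  2.6   4.4 -15.4] turn -0.12 j [-0.39  0.33 -0.2   1.04  0.    1.16]
```

```bash
python3 -m crank '[[[0.3,1,0.3,0,147],[0.3,3,0.3,0,147]]]'; python3 -m crank '[[[0.3,3,0.3,0,147]]]';python3 -m crank '[[[0.3,3,0.3,0,147]]]';python3 -m crank '[[[0.3,2.5,0.3,0,147]]]'; python3 -c "
from h import *
go([.4740,-.1850,.128],91.8)"
```

```text
clock: 18.35
eef_pos: [0.4635, -0.187, 0.1126]
tool_rot: [0.697, 0.717, -0.002, -0.003]
ft_force: [-6.2, -0.5, 12.7]
grip_width: 0.0359
clock: 18.48
eef_pos: [0.4636, -0.187, 0.1126]
tool_rot: [0.697, 0.717, -0.004, -0.004]
ft_force: [-4.4, 0.3, 13.0]
grip_width: 0.0363
clock: 18.6
eef_pos: [0.4638, -0.187, 0.1127]
tool_rot: [0.698, 0.716, -0.007, -0.006]
ft_force: [-3.8, -1.1, 12.1]
grip_width: 0.0362
clock: 18.73
eef_pos: [0.4639, -0.187, 0.1127]
tool_rot: [0.698, 0.716, -0.009, -0.007]
ft_force: [-2.6, -0.6, 10.9]
grip_width: 0.0357
clock 18.73 pos [ 463.9 -187.   112.7] yaw 91.46 tilt 1.25 F [-2.6 -0.6 10.9] M [-0.02  0.54  0.04] w 35.7  -> shift [  1.7   9.8 -15.5] turn -0.34 j [-0.38  0.34 -0.18  1.07 -0.01  1.17]
```

```bash
python3 -m crank '[[[0.2,1,-0.4,0,147]]]'; python3 -m crank '[[[0.3,3,0,0,147]]]';python3 -m crank '[[[0.3,3,0,0,147]]]'; python3 -c "
from h import *
go([.4740,-.1850,.128],91.8)"
```

```text
clock: 18.85
eef_pos: [0.4637, -0.187, 0.113]
tool_rot: [0.698, 0.716, -0.009, -0.007]
ft_force: [1.8, -0.4, 3.6]
grip_width: 0.0365
clock: 18.98
eef_pos: [0.4643, -0.1869, 0.1128]
tool_rot: [0.698, 0.716, -0.011, -0.009]
ft_force: [-4.9, -0.1, 11.1]
grip_width: 0.0364
clock: 19.1
eef_pos: [0.4646, -0.1868, 0.1128]
tool_rot: [0.699, 0.715, -0.014, -0.01]
ft_force: [-5.9, -0.4, 12.2]
grip_width: 0.0363
clock 19.1 pos [ 464.6 -186.8  112.8] yaw 91.34 tilt 1.99 F [-5.9 -0.4 12.2] M [-0.2   1.23 -0.01] w 36.3  -> shift [  1.5   8.9 -15.6] turn -0.46 j [-0.37  0.35 -0.17  1.08 -0.02  1.18]
```

```bash
python3 -m crank '[[[0.2,2,-0.7,0,147]]]'; python3 -m crank '[[[0.3,3,-0.2,0,147]]]';python3 -c "
from h import *
go([.4740,-.1850,.128],91.8);o,R=st();print(R.round(4))"
```

```text
clock: 19.23
eef_pos: [0.4646, -0.1867, 0.1129]
tool_rot: [0.699, 0.715, -0.016, -0.012]
ft_force: [-0.0, -1.1, 2.2]
grip_width: 0.0361
clock: 19.35
eef_pos: [0.465, -0.1867, 0.1128]
tool_rot: [0.699, 0.715, -0.018, -0.013]
ft_force: [-6.4, -1.2, 11.9]
grip_width: 0.0359
clock 19.35 pos [ 465.  -186.7  112.8] yaw 91.27 tilt 2.56 F [-6.4 -1.2 11.9] M [-0.3   1.43  0.03] w 35.9  -> shift [  1.4   8.3 -15.6] turn -0.53 j [-0.37  0.36 -0.16  1.1  -0.02  1.18]
[[-0.0221  0.9988 -0.0442]
 [ 0.9997  0.0219 -0.0066]
 [-0.0056 -0.0443 -0.999 ]]
```

```bash
python3 -m crank '[[[0.2,-1,-0.6,0,147]]]'; python3 -m crank '[[[0.2,-2,0.2,0,147]]]';python3 -m crank '[[[0.2,-2,0.2,0,147]]]';python3 -c "
from h import *
go([.4740,-.1850,.128],91.8);o,R=st();print(R.round(4))"
```

```text
clock: 19.48
eef_pos: [0.464, -0.1867, 0.1132]
tool_rot: [0.699, 0.715, -0.018, -0.014]
ft_force: [3.5, -0.1, 4.7]
grip_width: 0.0363
clock: 19.6
eef_pos: [0.4633, -0.1867, 0.1134]
tool_rot: [0.699, 0.715, -0.017, -0.012]
ft_force: [4.8, -0.1, 5.2]
grip_width: 0.0362
clock: 19.73
eef_pos: [0.4624, -0.1866, 0.1137]
tool_rot: [0.699, 0.715, -0.016, -0.011]
ft_force: [4.6, 0.3, 4.7]
grip_width: 0.0363
clock 19.73 pos [ 462.4 -186.6  113.7] yaw 91.28 tilt 2.29 F [4.6 0.3 4.7] M [-0.06 -1.05  0.  ] w 36.3  -> shift [  1.3  11.1 -14.8] turn -0.52 j [-0.37  0.35 -0.17  1.09 -0.02  1.18]
[[-0.0224  0.999  -0.0392]
 [ 0.9997  0.0221 -0.0073]
 [-0.0064 -0.0394 -0.9992]]
```

```bash
python3 -m crank '[[[0,1,-1,0,147],[0,1,-2,0,147],[0,1,-2,0,147]]]';python3 -c "
from h import *
go([.4740,-.1850,.128],91.8);o,R=st()
s=cam('side'); crop(s,330,160,410,240,9,'pics/s11.png')"
```

```text
clock: 20.1
eef_pos: [0.461, -0.1853, 0.116]
tool_rot: [0.699, 0.715, -0.019, -0.016]
ft_force: [0.4, -0.5, -0.4]
grip_width: 0.0359
clock 20.1 pos [ 461.  -185.3  116. ] yaw 91.27 tilt 2.87 F [ 0.4 -0.5 -0.4] M [-0.   -0.08 -0.01] w 35.9  -> shift [ -0.   12.4 -12.7] turn -0.53 j [-0.37  0.35 -0.16  1.11 -0.02  1.18]
```

View pics/s11.png

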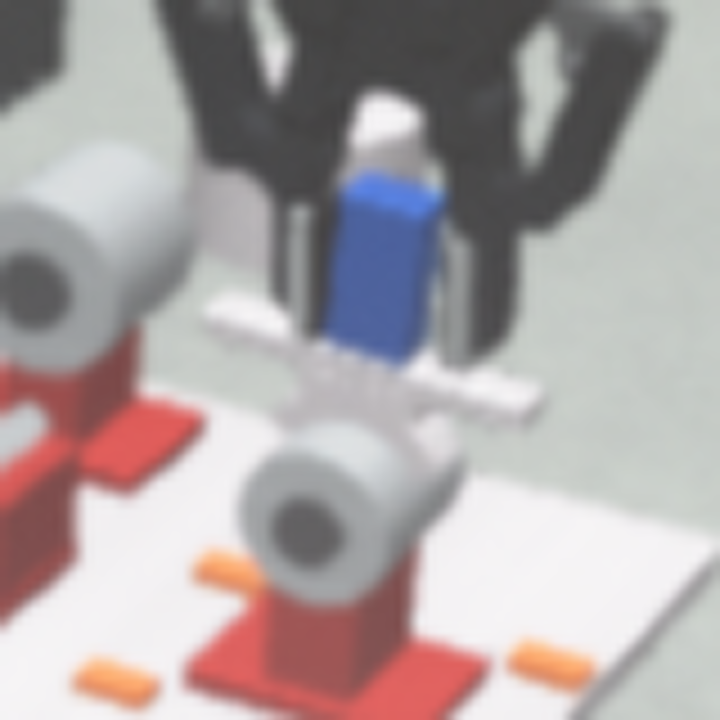

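```bash
python3 -m crank '[[[0,3,-2,0,147],[0,3,-2,0,147],[0,3,-1,0,147]]]';python3 -c "
from h import *
go([.4713,-.1850,.121],91.8)"
```

```text
clock: 20.52
eef_pos: [0.47, -0.1848, 0.1203]
tool_rot: [0.699, 0.715, -0.02, -0.017]
ft_force: [-0.3, -0.5, 1.2]
grip_width: 0.0361
clock 20.52 pos [ 470.  -184.8  120.3] yaw 91.26 tilt 2.99 F [-0.3 -0.5  1.2] M [-0.01 -0.05 -0.02] w 36.1  -> shift [-0.2  1.3 -0.7] turn -0.54 j [-0.36  0.36 -0.13  1.13 -0.02  1.19]
```

Now close on the stem again and check the forces.

```bash
python3 -m crank '[[[0,1.3,-1,0.3,147],[0,0,0,0,170],[0,0,0,0,200]]]';python3 -m crank '[[[0,0,0,0,255],[0,0,0,0,255]]]';python3 -c "
from h import *
go([.4713,-.1850,.121],91.8)
s=cam('side'); crop(s,330,160,410,240,9,'pics/s12.png')"
```

```text
clock: 20.9
eef_pos: [0.4718, -0.1848, 0.1215]
tool_rot: [0.701, 0.713, -0.02, -0.017]
ft_force: [0.1, -0.1, 0.9]
grip_width: 0.0232
clock: 21.15
eef_pos: [0.4718, -0.1848, 0.1215]
tool_rot: [0.701, 0.713, -0.02, -0.017]
ft_force: [-0.0, 0.4, 0.1]
grip_width: 0.0234
clock 21.15 pos [ 471.8 -184.8  121.5] yaw 90.95 tilt 2.97 F [-0.   0.4  0.1] M [ 0.01 -0.09  0.02] w 23.4  -> shift [-0.2 -0.4  0.5] turn -0.85 j [-0.36  0.36 -0.12  1.13 -0.02  1.19]
```

View pics/s12.png

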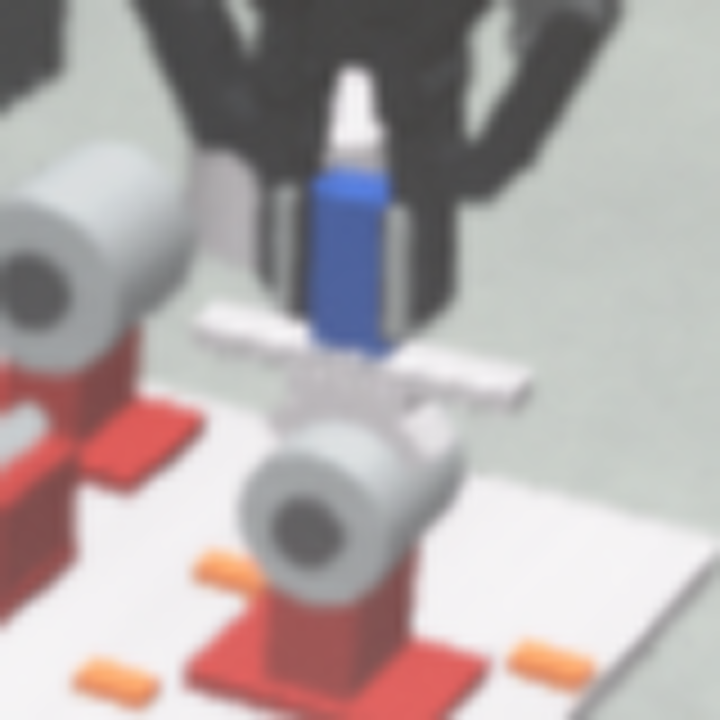

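```bash
cat > q.sh <<'E'
python3 -c "
from h import *
o,R=st(); F=o['ft_force']; print('clk',round(o['clock'],2),'tip',(o['eef_pos']*1000).round(1),'lean+away',np.degrees(np.arcsin(-R[0,2])).round(2),'leany',np.degrees(np.arcsin(-R[1,2])).round(2),'yaw',np.degrees(np.arctan2(R[1,0],R[0,0])).round(2),'F',F.round(1),'w',round(o['grip_width']*1000,1))"
E
python3 -m crank '[[[0,0,0.5,0,255]]]' >/dev/null; bash q.sh; python3 -m crank '[[[0,-2,0.3,0,255]]]'>/dev/null; bash q.sh;python3 -m crank '[[[0,-2,0.3,0,255]]]'>/dev/null; bash q.sh
```

```text
clk 21.32 tip [ 471.8 -184.8  121.4] lean+away 2.94 leany 0.25 yaw 90.95 F [-1.6  0.1  5.2] w 23.3
clk 21.45 tip [ 471.2 -184.9  121.6] lean+away 2.76 leany 0.25 yaw 90.97 F [ 5.1 -0.1 -0.6] w 22.9
clk 21.57 tip [ 470.8 -185.   121.8] lean+away 2.54 leany 0.25 yaw 90.98 F [ 5.6  0.9 -0.2] w 23.7
```

```bash
python3 -m crank '[[[0,-2.5,0.9,0,255]]]' >/dev/null; bash q.sh; python3 -m crank '[[[0,-2.5,0.9,0,255],[0,-2.5,0.9,0,255]]]'>/dev/null; bash q.sh;python3 -m crank '[[[0,-2.5,0.9,0,255],[0,-2.5,0.9,0,255]]]'>/dev/null; bash q.sh
```

```text
clk 21.7 tip [ 470.5 -185.1  121.7] lean+away 2.24 leany 0.25 yaw 91.01 F [5.4 1.6 0.7] w 23.3
clk 21.95 tip [ 470.2 -185.1  121.6] lean+away 1.62 leany 0.24 yaw 91.08 F [6.  1.2 0.7] w 23.7
clk 22.2 tip [ 469.7 -185.2  121.6] lean+away 1.02 leany 0.24 yaw 91.15 F [5.8 0.8 1. ] w 23.2
```

```bash
python3 -m crank '[[[0,-2.5,1.4,0,255],[0,-2.5,1.4,0,255]]]' >/dev/null; bash q.sh; python3 -m crank '[[[0,-2,1.2,0,255]]]'>/dev/null; bash q.sh;python3 -m crank '[[[0,0,0.5,0,255]]]'>/dev/null; bash q.sh
```

```text
clk 22.45 tip [ 469.3 -185.3  121.5] lean+away 0.37 leany 0.24 yaw 91.22 F [4.6 1.9 5.7] w 23.1
clk 22.57 tip [ 469.1 -185.4  121.5] lean+away 0.11 leany 0.25 yaw 91.25 F [5.1 2.  5.3] w 23.7
clk 22.7 tip [ 469.1 -185.3  121.5] lean+away 0.08 leany 0.27 yaw 91.26 F [1.7 1.6 5.7] w 23.3
```

```bash
python3 -m crank '[[[0,0,0.5,0,255],[0,0,0.5,0,255],[0,0,0.5,0,255],[0,0,0.5,0,255]]]' >/dev/null; bash q.sh; python3 -m crank '[[[0,1,0.5,0,255],[0,2.5,0.7,0,255]]]' >/dev/null; bash q.sh; python3 -m crank '[[[0,2.5,0.5,0,255]]]'>/dev/null; bash q.sh;python3 -m crank '[[[0,2.5,0.5,0,255]]]'>/dev/null; bash q.sh
```

```text
clk 23.2 tip [ 469.1 -185.3  121.5] lean+away 0.01 leany 0.29 yaw 91.25 F [1.9 1.9 6.6] w 23.3
clk 23.45 tip [ 469.5 -185.3  121.4] lean+away 0.34 leany 0.33 yaw 91.21 F [-5.5  2.6 14.9] w 23.1
clk 23.57 tip [ 469.6 -185.3  121.5] lean+away 0.59 leany 0.36 yaw 91.18 F [-2.9  1.2 11.5] w 23.2
clk 23.7 tip [ 469.8 -185.3  121.5] lean+away 0.83 leany 0.39 yaw 91.14 F [-2.9  1.2 12.6] w 23.1
```

```bash
python3 -m crank '[[[0,2.5,-0.2,0,255]]]' >/dev/null; bash q.sh; python3 -m crank '[[[0,2.5,-0.1,0,255]]]'>/dev/null; bash q.sh;python3 -m crank '[[[0,2.5,-0.1,0,255]]]'>/dev/null; bash q.sh
```

```text
clk 23.82 tip [ 470.  -185.3  121.5] lean+away 1.09 leany 0.4 yaw 91.11 F [-0.8  1.   4.5] w 23.2
clk 23.95 tip [ 470.2 -185.3  121.5] lean+away 1.36 leany 0.42 yaw 91.07 F [-2.   1.2  7.7] w 23.5
clk 24.07 tip [ 470.5 -185.3  121.5] lean+away 1.62 leany 0.44 yaw 91.04 F [-1.5  1.5  8.7] w 23.2
```

```bash
python3 -m crank '[[[0,3,-0.3,0,255]]]' >/dev/null; bash q.sh; python3 -m crank '[[[0,3.5,-0.5,0,255]]]'>/dev/null; bash q.sh;python3 -m crank '[[[0,3.5,-0.5,0,255]]]'>/dev/null; bash q.sh
```

```text
clk 24.2 tip [ 470.8 -185.3  121.4] lean+away 1.93 leany 0.46 yaw 91.01 F [-2.1  0.9  8.1] w 23.4
clk 24.32 tip [ 471.2 -185.3  121.4] lean+away 2.31 leany 0.48 yaw 90.97 F [-2.1  0.4  7. ] w 23.5
clk 24.45 tip [ 471.5 -185.3  121.4] lean+away 2.7 leany 0.5 yaw 90.93 F [-3.1  1.2  7.7] w 23.5
```

```bash
python3 -m crank '[[[0,4,-0.7,0,255],[0,4,-0.7,0,255]]]' >/dev/null; bash q.sh; python3 -m crank '[[[0,4,-0.7,0,255],[0,4,-0.7,0,255]]]'>/dev/null; bash q.sh;python3 -m crank '[[[0,4,-0.8,0,255],[0,4,-0.8,0,255]]]'>/dev/null; bash q.sh
```

```text
clk 24.7 tip [ 472.3 -185.4  121.4] lean+away 3.58 leany 0.54 yaw 90.84 F [-4.   0.6  8. ] w 23.3
clk 24.95 tip [ 473.1 -185.4  121.3] lean+away 4.47 leany 0.57 yaw 90.76 F [-3.2  0.6  8.4] w 23.4
clk 25.2 tip [ 473.8 -185.4  121.3] lean+away 5.37 leany 0.6 yaw 90.69 F [-3.1  0.4  7.4] w 23.1
```

```bash
python3 -m crank '[[[0,4,-0.9,0,255],[0,4,-0.9,0,255],[0,4,-0.9,0,255]]]' >/dev/null; bash q.sh; python3 -m crank '[[[0,4,-1,0,255],[0,4,-1,0,255],[0,4,-1,0,255]]]'>/dev/null; bash q.sh;python3 -m crank '[[[0,4,-1.1,0,255],[0,4,-1.1,0,255]]]'>/dev/null; bash q.sh
```

```text
clk 25.57 tip [ 475.1 -185.4  121.1] lean+away 6.74 leany 0.63 yaw 90.59 F [-3.6  0.5  6.9] w 23.3
clk 25.95 tip [ 476.2 -185.5  121. ] lean+away 8.14 leany 0.66 yaw 90.51 F [-2.5  0.4  6.5] w 22.9
clk 26.2 tip [ 477.1 -185.5  120.9] lean+away 9.08 leany 0.67 yaw 90.47 F [-3.1  1.9  6.5] w 23.0
```

Very smooth. Finish to about 10.3° and hold there, then look.

```bash
python3 -m crank '[[[0,4,-1.1,0,255],[0,4,-1.1,0,255],[0,2,-0.4,0,255]]]' >/dev/null; bash q.sh; python3 -m crank '[[[0,0,0.4,0,255],[0,0,0.4,0,255]]]'>/dev/null; bash q.sh; python3 -c "
from h import *
s=cam('side'); crop(s,330,160,410,240,9,'pics/s13.png')"
```

```text
clk 26.57 tip [ 478.  -185.6  120.7] lean+away 10.28 leany 0.68 yaw 90.42 F [2.2 0.9 7.4] w 23.3
clk 26.82 tip [ 477.9 -185.6  120.7] lean+away 10.26 leany 0.68 yaw 90.42 F [3.6 1.1 5.9] w 23.7
```

View pics/s13.png

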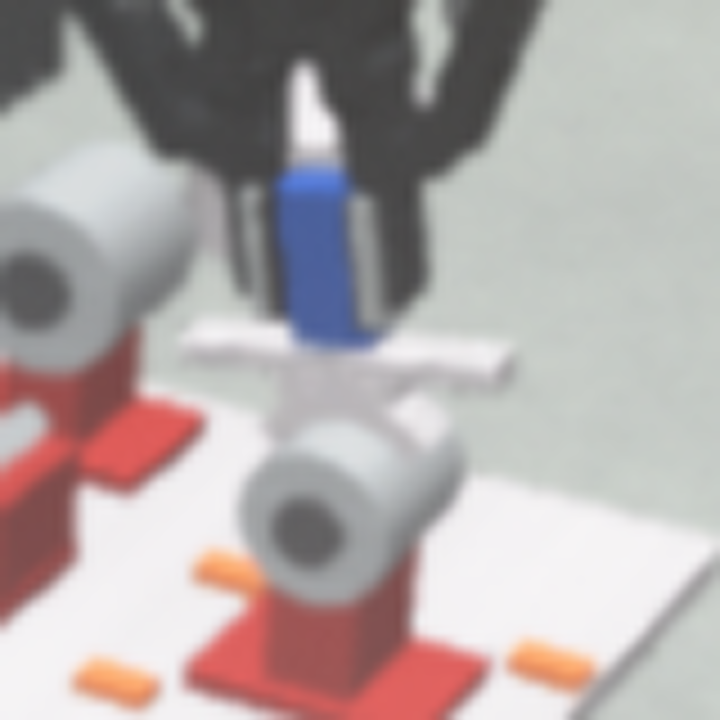

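```bash
python3 -m crank '[[[0,-1.5,1.1,0,255]]]' >/dev/null; bash q.sh; python3 -m crank '[[[0,-3,1.8,0,255]]]'>/dev/null; bash q.sh;python3 -m crank '[[[0,-4,2.2,0,255]]]'>/dev/null; bash q.sh
```

```text
clk 27.0 tip [ 477.7 -185.6  120.7] lean+away 10.06 leany 0.69 yaw 90.43 F [6.5 2.7 8.1] w 23.4
clk 27.12 tip [ 477.4 -185.7  120.8] lean+away 9.68 leany 0.72 yaw 90.45 F [8.7 3.2 8.7] w 23.3
clk 27.25 tip [ 476.9 -185.8  120.9] lean+away 9.17 leany 0.74 yaw 90.48 F [10.4  2.5  7.9] w 23.2
```

```bash
python3 -m crank '[[[0,-3,1.6,0,255],[0,-3,1.6,0,255]]]' >/dev/null; bash q.sh; python3 -m crank '[[[0,-3,1.6,0,255],[0,-3,1.6,0,255]]]'>/dev/null; bash q.sh;python3 -m crank '[[[0,-3,1.6,0,255],[0,-3,1.6,0,255],[0,-3,1.5,0,255]]]'>/dev/null; bash q.sh
```

```text
clk 27.5 tip [ 476.2 -186.   121. ] lean+away 8.4 leany 0.78 yaw 90.53 F [7.3 2.9 6.1] w 23.4
clk 27.75 tip [ 475.6 -186.   121.1] lean+away 7.65 leany 0.81 yaw 90.58 F [8.5 2.6 6.5] w 23.0
clk 28.12 tip [ 474.6 -186.3  121.2] lean+away 6.52 leany 0.86 yaw 90.66 F [6.8 2.6 5.6] w 23.4
```

```bash
python3 -m crank '[[[0.3,-3,1.5,0,255],[0.3,-3,1.5,0,255],[0.3,-3,1.5,0,255],[0.3,-3,1.5,0,255]]]' >/dev/null; bash q.sh; python3 -m crank '[[[0.3,-3,1.5,0,255],[0.3,-3,1.5,0,255],[0.3,-3,1.4,0,255],[0.3,-3,1.4,0,255]]]'>/dev/null; bash q.sh
```

```text
clk 28.62 tip [ 473.3 -186.4  121.3] lean+away 5.04 leany 1.04 yaw 90.73 F [7.7 1.8 6.8] w 23.6
clk 29.12 tip [ 472.  -186.5  121.4] lean+away 3.59 leany 1.2 yaw 90.79 F [7.8 1.1 5. ] w 23.1
```

```bash
python3 -m crank '[[[-0.5,-3,1.4,0,255],[-0.5,-3,1.4,0,255],[-0.5,-3,1.4,0,255],[-0.5,-3,1.4,0,255]]]' >/dev/null; bash q.sh; python3 -m crank '[[[-0.5,-3,1.4,0,255],[-0.5,-3,1.4,0,255],[-0.5,-3,1.4,0,255],[-0.5,-3,1.4,0,255]]]'>/dev/null; bash q.sh
```

```text
clk 29.62 tip [ 470.8 -187.1  121.4] lean+away 2.13 leany 0.99 yaw 90.95 F [8.2 4.7 6.7] w 23.4
clk 30.12 tip [ 469.5 -187.7  121.5] lean+away 0.69 leany 0.77 yaw 91.14 F [7.3 3.8 7. ] w 22.8
```

```bash
python3 -m crank '[[[0,-3,1.3,0,255],[0,-3,1.3,0,255],[0,-3,1.3,0,255],[0,-3,1.3,0,255]]]' >/dev/null; bash q.sh; python3 -m crank '[[[0,-3,1.2,0,255],[0,-3,1.2,0,255],[0,-3,1.2,0,255],[0,-3,1.2,0,255]]]'>/dev/null; bash q.sh
```

```text
clk 30.62 tip [ 468.4 -188.   121.5] lean+away -0.73 leany 0.76 yaw 91.27 F [7.3 2.7 5.8] w 23.4
clk 31.12 tip [ 467.1 -188.3  121.4] lean+away -2.11 leany 0.74 yaw 91.41 F [7.9 2.6 5.9] w 23.0
```

```bash
python3 -m crank '[[[0,-3,1.2,0,255],[0,-3,1.2,0,255],[0,-3,1.2,0,255],[0,-3,1.1,0,255],[0,-3,1.1,0,255]]]' >/dev/null; bash q.sh; python3 -m crank '[[[0,-3,1.1,0,255],[0,-3,1.1,0,255],[0,-3,1.1,0,255],[0,-3,1.1,0,255],[0,-3,1.1,0,255]]]'>/dev/null; bash q.sh
```

```text
clk 31.75 tip [ 465.6 -188.8  121.4] lean+away -3.84 leany 0.69 yaw 91.59 F [7.6 2.4 4.4] w 23.4
clk 32.38 tip [ 464.2 -189.2  121.2] lean+away -5.55 leany 0.61 yaw 91.8 F [6.5 2.  5.3] w 23.3
```

```bash
python3 -m crank '[[[0,-3,1.1,0,255],[0,-3,1.1,0,255],[0,-3,1.1,0,255],[0,-3,1.1,0,255],[0,-3,1.1,0,255]]]' >/dev/null; bash q.sh; python3 -m crank '[[[0,-3,1.1,0,255],[0,-3,1.1,0,255],[0,-3,1.1,0,255],[0,-3,1.1,0,255],[0,-3,1.1,0,255]]]'>/dev/null; bash q.sh
```

```text
clk 33.0 tip [ 462.7 -189.7  121.1] lean+away -7.25 leany 0.52 yaw 92.02 F [5.9 3.2 5. ] w 23.3
clk 33.62 tip [ 461.3 -190.2  120.8] lean+away -8.94 leany 0.41 yaw 92.26 F [6.4 2.6 5.8] w 23.4
```

```bash
python3 -m crank '[[[0,-3,1,0,255],[0,-3,1,0,255],[0,-3,1,0,255],[0,-2.5,0.9,0,255]]]' >/dev/null; bash q.sh; python3 -m crank '[[[0,0,0.4,0,255],[0,0,0.4,0,255]]]'>/dev/null; bash q.sh; python3 -c "
from h import *
s=cam('side'); crop(s,330,160,410,240,9,'pics/s14.png')"
```

```text
clk 34.12 tip [ 460.3 -190.5  120.7] lean+away -10.23 leany 0.31 yaw 92.46 F [5.1 2.3 5.6] w 23.2
clk 34.38 tip [ 460.3 -190.5  120.6] lean+away -10.26 leany 0.32 yaw 92.46 F [1.2 1.9 6.3] w 23.1
```

View pics/s14.png

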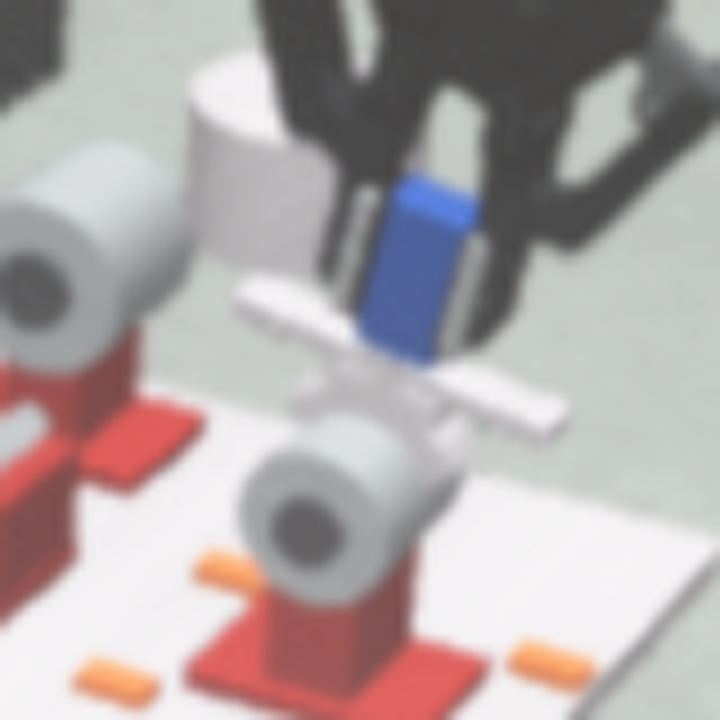

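```bash
python3 -m crank '[[[0,1.5,0.1,0,255]]]' >/dev/null; bash q.sh; python3 -m crank '[[[0,3,-0.1,0,255]]]' >/dev/null; bash q.sh; python3 -m crank '[[[0,3.5,-0.2,0,255],[0,3.5,-0.2,0,255]]]'>/dev/null; bash q.sh
```

```text
clk 34.55 tip [ 460.5 -190.4  120.7] lean+away -10.12 leany 0.33 yaw 92.42 F [-2.   0.2  7.2] w 23.1
clk 34.67 tip [ 460.9 -190.4  120.7] lean+away -9.83 leany 0.37 yaw 92.35 F [-5.1 -0.2  8.4] w 23.4
clk 34.92 tip [ 461.5 -190.4  120.8] lean+away -9.1 leany 0.46 yaw 92.18 F [-4.9 -0.8  9.3] w 22.9
```

```bash
python3 -m crank '[[[0,4,-0.6,0,255],[0,4,-0.6,0,255],[0,4,-0.6,0,255]]]' >/dev/null; bash q.sh; python3 -m crank '[[[0,4,-0.7,0,255],[0,4,-0.7,0,255],[0,4,-0.7,0,255]]]' >/dev/null; bash q.sh; python3 -m crank '[[[0,4,-0.8,0,255],[0,4,-0.8,0,255],[0,4,-0.8,0,255]]]'>/dev/null; bash q.sh
```

```text
clk 35.3 tip [ 462.6 -190.3  121. ] lean+away -7.85 leany 0.57 yaw 91.92 F [-5.   0.2  7.3] w 23.1
clk 35.67 tip [ 463.7 -190.2  121.2] lean+away -6.57 leany 0.67 yaw 91.67 F [-4.3  1.2  7.3] w 23.6
clk 36.05 tip [ 464.8 -190.2  121.3] lean+away -5.28 leany 0.75 yaw 91.44 F [-4.1  0.5  5.9] w 23.4
```

```bash
python3 -m crank '[[[0,4,-0.8,0,255],[0,4,-0.8,0,255],[0,4,-0.8,0,255],[0,4,-0.8,0,255]]]' >/dev/null; bash q.sh; python3 -m crank '[[[0,4,-0.8,0,255],[0,4,-0.8,0,255],[0,4,-0.8,0,255],[0,4,-0.8,0,255]]]' >/dev/null; bash q.sh; python3 -m crank '[[[0,4,-0.8,0,255],[0,4,-0.8,0,255],[0,4,-0.8,0,255]]]'>/dev/null; bash q.sh
```

```text
clk 36.55 tip [ 466.3 -190.1  121.4] lean+away -3.54 leany 0.85 yaw 91.16 F [-2.9  1.3  6. ] w 23.4
clk 37.05 tip [ 467.8 -190.1  121.5] lean+away -1.8 leany 0.93 yaw 90.92 F [-3.5 -0.1  6.6] w 23.3
clk 37.42 tip [ 468.9 -190.   121.5] lean+away -0.48 leany 0.99 yaw 90.75 F [-3.8 -0.1  6.7] w 23.3
```

```bash
python3 -m crank '[[[0,4,-0.8,0,255],[0,0,0.3,0,255],[0,0,0.3,0,255],[0,0,0,0,255],[0,0,0,0,255]]]' >/dev/null; bash q.sh; python3 -m crank '[[[0,0,0,0,220],[0,0,0,0,180],[0,0,0,0,130],[0,0,0,0,110]]]' >/dev/null; bash q.sh; python3 -c "
from h import *
s=cam('side'); crop(s,330,160,410,240,9,'pics/s15.png')"
```

```text
clk 38.05 tip [ 469.1 -190.2  121.5] lean+away -0.04 leany 1.0 yaw 90.66 F [3.5 0.7 4.1] w 23.3
clk 38.55 tip [ 464.2 -189.9  118.6] lean+away 0.6 leany 0.96 yaw 90.61 F [-0.4 -0.6 -0.5] w 48.6
```

View pics/s15.png

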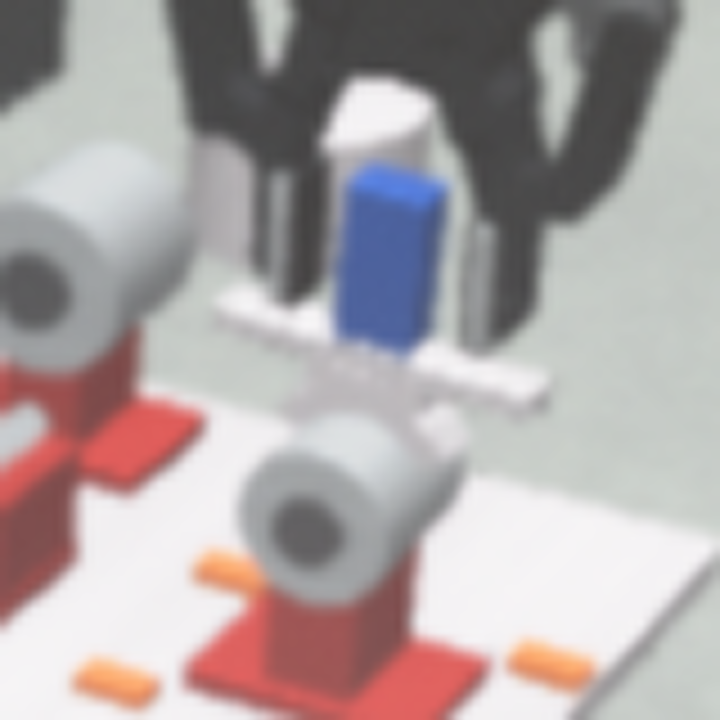

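```bash
python3 -m crank '[[[0,2,-3,0,110],[0,1.5,-8,0,100],[0,0,-10,0,100]]]' >/dev/null; bash q.sh; python3 -m crank '[[[0,0,-12,0,100],[0,0,-15,0,100],[0,0,-15,0,100],[0,0,-15,0,100],[0,0,-15,0,100],[0,0,-15,0,100],[0,0,-10,0,100],[0,0,0,0,100]]]' >/dev/null; bash q.sh; python3 -c "
from h import *
s=cam('side'); crop(s,330,160,410,240,9,'pics/s16.png'); cv2.imwrite('pics/s16f.png',s['img'])"
```

```text
clk 38.98 tip [ 467.1 -189.3  139.7] lean+away 0.77 leany 0.91 yaw 90.6 F [ 0.4  0.5 -0.4] w 51.8
clk 39.98 tip [ 470.1 -188.1  248.1] lean+away 0.24 leany 1.13 yaw 90.61 F [0.2 0.3 0.5] w 51.7
```

View pics/s16.png

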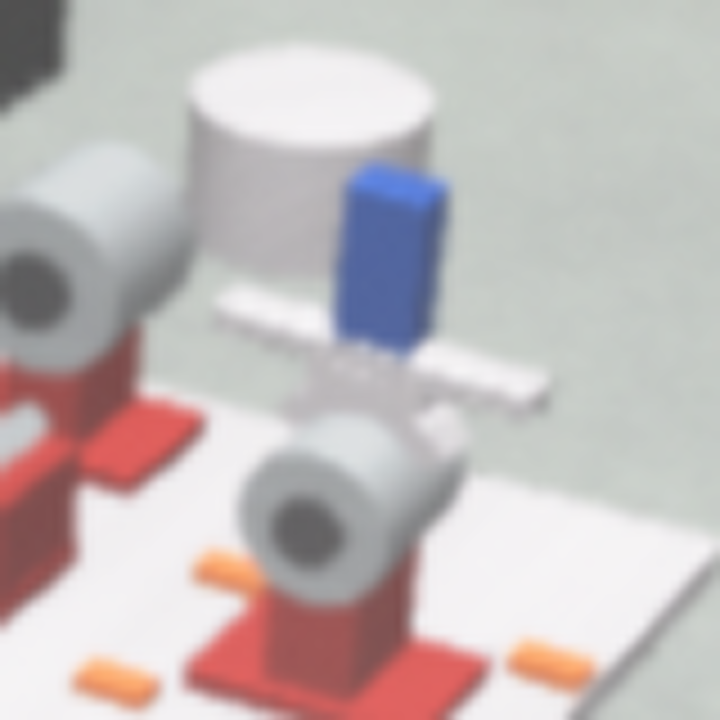

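View pics/s16f.png

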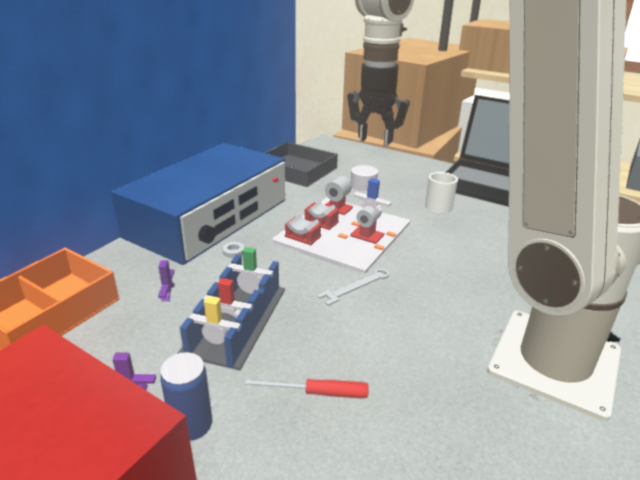

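```bash
python3 -c "
from workcell import bot
print(bot.job_done())"
```

```text
the job is handed in; nothing more can be done
None
```

I tried the blue leaf first and it fits the nest part, which is the 22 mm journal. Its axis seated at about 71.4 mm, against 72 ± 1.8 mm for a fit, so no other leaf had to leave the rack. The job took about 40 s of the 72 s.

**First pass:** I held the leaf loosely and pressed on its shoulder bar with the fingertips. It swung about 10° each way, but the force dropped to about 0–1 N on the way back from the first swing. I therefore gripped the stem and repeated the whole sequence.

**Second pass, gripped:**

| Step | Tool lean | Vertical force |
|---|---|---|
| Pressed square, about 0.6 s | 0° | 5–7 N |
| Swung away from the robot | +10.3° | mostly 6–9 N |
| Swung towards the robot | −10.3° | 4–9 N |
| Back upright, still pressed | 0° | 6–9 N |

**Last checks:** The final picture shows the blue leaf standing on the journal, about 1° off upright. The other three leaves are in the rack, the bystanders look unmoved, and the gripper is well clear above.

**What fell short:**
- **Force over 1 kg:** it went past the limit a few times. It was about 11–13 N, with a short relief between, as the repeat began, and about 15 N for a moment at the start of its first swing, then about 12 N for two more steps.
- **Sideways force:** it was up to 10 N, mostly 6–8 N, while swinging towards the robot.
- **Leaf shifted:** it slid about 5 mm along the journal but is still fully on it.

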